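# Load the watch leak tester and set its valve

## Robot

A 6-joint arm with a two-finger parallel gripper is mounted at the origin on the work surface. World frame = base frame: x ahead of the robot, y to its left, z up, the work surface at z = 0. Lengths are in m, angles in degrees, forces in N, time in s.
With the tool pointing down it reaches from about 0.4 to 0.825 m from the base axis. Payload 7 kg.
Tool frame: the origin (TCP) lies between the finger pads; the fingertips stand 22 mm ahead of it and the grasp point (between the pads) lies 3 mm ahead of it; z points along the fingers, y is the line along which they close (so a half turn about z gives the same grasp; the last joint's range is limited). The gripper opens to 88 mm and grips with 3 to 60 N. Pads are 19 mm wide; open, the fingers measure 130 mm over their backs; the gripper's body (78 mm by 193 mm) begins 47 mm behind the grasp point.
Start: joints at [-57.175, 20.546, 0.682, 0, -70.136, -16.507], TCP at [0.19, -0.648, 0.249] pointing down, gripper open.
Joint ranges: [-176.03, 176.03], [-82.01, 121.73], [-58.28, 71.71], [-173.87, 95.51], [-174.79, -0.11], [-173.66, 173.66]. Speed limits (degrees/s): [136.94, 136.94, 172.46, 180, 180, 180].

## Interface

Orientations are given as [roll, pitch, yaw] about the fixed x, y, z axes, in that order (R = Rz(yaw) Ry(pitch) Rx(roll)).
In Python, from plant import r, vision gives the robot as it stands.
- The arm moves only by the shell command python3 -m pendant 'ROWS' [FORCE]. ROWS is JSON, a list that holds one entry, the list of rows, each a list of 7 numbers: the shift along the tool's x, y, z scaled (see below), then the turn, a rotation vector about the tool's x, y, z scaled (see below), then the opening, from -1 (shut) to 1 (fully open). In form: [[[x, y, z, wx, wy, wz, fingers], ...]]. A call has exactly 8 rows; each row shifts and turns the commanded pose from where the row before left it, along the tool's axes as they then stand; what a row does not reach is not made up. The controller multiplies each number of a shift by 20 mm and each number of a turn by 4 degrees. A row lasts 1/10 s, in which the tool goes at most 50 mm and 8.59 degrees, less where a joint would pass 70% of its speed; a pose out of reach is approached as far as the arm can. A call with a number of a shift or a turn outside -1 to 1 is refused whole. A call with a gripper value outside its range is refused whole. The fingers move at their own pace and stop on an object; FORCE is the grip in N (left out, the last holds). Time passes only in rows, so rows that do not move let the fingers close, or fill a call up. It gives the time, the measured TCP pose, the force, the opening and the grip force at its end, in the units of the state.
- r.get_state(): the state, without advancing time (a new reading comes with each control period).
- vision.capture(name): name is "side" or "top"; returns a dict with "frame" (480x640x3 uint8, blue, green, red), "depth" (480x640 float32, m along the optical axis (not along the pixel's ray), 0 where there is no reading), "camera_matrix" (3x3 intrinsics, pixels), "extrinsics" (4x4, takes a point from world to camera coordinates). Camera axes: x right, y up, looking along -z (the intrinsics and any distortion apply to the point x, -y, -z); pixel columns grow to the right and rows downward; lengths in m; the calibration is good to about 2 mm. A picture is of the moment at which its call begins.
- r.close_job(): hands the job in; it is judged then, once.
The state is a dict: "time_s": time; "joints": joint angles; "qd": joint speeds; "joint_torque": joint torques, N m; "tcp_pos": TCP position; "eef_rot": TCP orientation; "contact_force": force on the tool from outside, world axes, zero at the start; "moment": the same for the moment, N m; "gripper_width": finger opening in m; "gripper_force": force on a finger pad.
Only numpy, scipy, OpenCV 4.12 (cv2) and the standard library are available. Lean on these libraries where they do the work, as an engineer would, in place of code of your own. Each camera call takes 0.05 s, during which the arm holds its last target. There are 200 camera calls.

## Task

The leak tester's valve has been left open: first turn its red handle fully shut. Then put every watch holder, those hanging on the peg stand and those standing on the bench, upright on the floor of the clear test chamber, press the lid down until its catch holds it shut, and last open the valve until the handle points at the green marker. Leave the cup, the glue bottle and the carton alone.

Things in the scene. Friction and masses are not known exactly. Their poses are not given: they have to be found in the camera images.
- holder0: Wooden watch holder (white dial), 130 g: round base 54 mm wide, 14 high; upright plate 10 mm thick (along x), 30 wide (y); watch head 38 mm wide, 18 thick, at height 17-55; eye hole 18 wide at 58-84; solid grip tab on top at 84-108, pinched across its 10 mm. Origin: centre of underside, z up. Stands alone. At first hangs by the eye on a peg, peg along x. Or absent (None).
- holder1: Wooden watch holder (black dial), 130 g: round base 54 mm wide, 14 high; upright plate 10 mm thick (along x), 30 wide (y); watch head 38 mm wide, 18 thick, at height 17-55; eye hole 18 wide at 58-84; solid grip tab on top at 84-108, pinched across its 10 mm. Origin: centre of underside, z up. Stands alone. At first hangs by the eye on a peg, peg along x. Or absent (None).
- holder2: Wooden watch holder (orange dial), 130 g: round base 54 mm wide, 14 high; upright plate 10 mm thick (along x), 30 wide (y); watch head 38 mm wide, 18 thick, at height 17-55; eye hole 18 wide at 58-84; solid grip tab on top at 84-108, pinched across its 10 mm. Origin: centre of underside, z up. Stands alone. At first hangs by the eye on a peg, peg along x. Or absent (None).
- holder3: Wooden watch holder (yellow dial), 130 g: round base 54 mm wide, 14 high; upright plate 10 mm thick (along x), 30 wide (y); watch head 38 mm wide, 18 thick, at height 17-55; eye hole 18 wide at 58-84; solid grip tab on top at 84-108, pinched across its 10 mm. Origin: centre of underside, z up. Stands alone. At first stands on the bench. Or absent (None).
- holder4: Wooden watch holder (white dial), 130 g: round base 54 mm wide, 14 high; upright plate 10 mm thick (along x), 30 wide (y); watch head 38 mm wide, 18 thick, at height 17-55; eye hole 18 wide at 58-84; solid grip tab on top at 84-108, pinched across its 10 mm. Origin: centre of underside, z up. Stands alone. At first stands on the bench. Or absent (None).
- stand: Dark wooden peg stand, fixed, left or right of the middle: base 130 x 270 x 12 mm, beam on two posts at the far (+x) side up to 130 mm, three steel pegs 7 mm thick at y = -80, 0, 80, pointing to -x, tops 130 mm high, ends at x = -34 upturned by 7 mm. A hanging holder must rise 8 to 18 mm, then move 50 mm or more to the stand's -x. Origin: centre of underside.
- chamber: Leak-test chamber, fixed, on the side away from the stand: clear box, outside 186 (x) x 156 (y) x 121 mm high, walls and floor 6 mm thick; blue-framed clear lid hinged along the far (+x) rim, red spring catch at the middle of the front (-x) rim. Origin: centre of underside. Four holders fit 65 mm apart, best kept to the front, away from the open lid.
- lid (a joint): Lid angle in rad: 0 shut, 1.45 to 1.65 open as at the start. A weak spring swings it open (1 N at the edge) unless caught. Pushed down it meets the catch at about 0.06 and needs some 6 to 10 N at the front edge to snap under it; then it stays between -0.015 (stop) and 0.02.
- lid_edge (a point): Middle of the lid's front edge, on its outer face (the upper face when shut, 129 mm above the bench); z is normal to the lid, outward. The lid is 7 mm thick and 162 mm wide; a small tongue for the catch sticks out up to 12 mm past this edge.
- lid_hinge (a point): Point on the lid's hinge axis (the chamber's y), 90 mm behind the chamber's centre, 122 mm above the bench, on the lid's inner face; lid_edge is 187 mm from it.
- valve: Brass quarter-turn valve, fixed, with a round white dial plate 136 mm across whose top is 75 mm above the bench. Origin: under the handle's axis, on the bench. The handle points along this body's x when shut.
- valve_handle (a joint): Valve handle angle in rad: 0 fully shut (a stop), growing anticlockwise from above to 1.57 fully open (a stop). Left partly open at the start. Stays where it is left; friction about 0.12 N m.
- handle_grip (a point): Point on the handle's vertical turning axis, at the top of the red bar handle (104 mm above the bench); x points along the handle to its long end. The bar is 14 mm thick and 24 mm high (80 to 104 mm above the bench), and runs from 25 mm behind the axis to 51 mm ahead of it.
- handle_tip (a point): Long (pointing) end of the handle, half way up the bar.
- marker: Green marker block (16 x 7 x 7 mm) clamped on the dial's rim, 61 mm from the handle's axis, its top 82 mm above the bench. Fixed in a run, elsewhere on the dial in each. Origin: on the handle's axis at bench height; x points towards the block, so the handle is at the marker when its x is along this x.
- cup: White cup, 72 mm across, 90 mm high; bystander. Origin: centre of the underside.
- glue: White glue bottle, 52 mm across, 130 mm high, red cap; bystander. Origin: centre of the underside.
- carton: Blue carton, 70 x 110 x 35 mm; bystander. Origin: centre of the underside.
There are look-alikes about, which are no part of the job. What is shaped like the holder1 but pink or turquoise is not meant. What is shaped like the holder2 but pink is not meant.

How it is judged (in metres and radians):
On the way, in this order (a step that is already met when the one before it is completed fails the run):
1. the valve handle is fully shut (value of joint valve_handle below 0.08 rad), for 0.2 s.
2. every holder present stands upright on the chamber's floor, the valve still shut (x of holder0 in the frame of chamber between -0.09 and 0.09 m and y of holder0 in the frame of chamber between -0.075 and 0.075 m and z of holder0 in the frame of chamber between -0.005 and 0.015 m and angle between each of holder0, holder1, holder2, holder3, holder4's own z axis and vertical below 0.2 rad and x of holder1 in the frame of chamber between -0.09 and 0.09 m and y of holder1 in the frame of chamber between -0.075 and 0.075 m and z of holder1 in the frame of chamber between -0.005 and 0.015 m and x of holder2 in the frame of chamber between -0.09 and 0.09 m and y of holder2 in the frame of chamber between -0.075 and 0.075 m and z of holder2 in the frame of chamber between -0.005 and 0.015 m and x of holder3 in the frame of chamber between -0.09 and 0.09 m and y of holder3 in the frame of chamber between -0.075 and 0.075 m and z of holder3 in the frame of chamber between -0.005 and 0.015 m and x of holder4 in the frame of chamber between -0.09 and 0.09 m and y of holder4 in the frame of chamber between -0.075 and 0.075 m and z of holder4 in the frame of chamber between -0.005 and 0.015 m and value of joint valve_handle below 0.08 rad), for 0.2 s.
3. the lid is held shut by the catch, the valve still shut (all of step 2 and value of joint lid below 0.035 rad), for 0.3 s.
4. the valve handle points at the green marker (angle between the x axis of handle_grip and the x axis of marker, either way round below 0.09 rad and value of joint lid below 0.035 rad), for 0.3 s.
At the end, for the whole second after the job is handed in: Every holder present stands upright (within 0.2 rad) on the chamber's floor, the lid is caught shut (below 0.035 rad), and the valve handle points at the green marker to within 0.09 rad (5 degrees) (all of step 4 and x of holder0 in the frame of chamber between -0.09 and 0.09 m and y of holder0 in the frame of chamber between -0.075 and 0.075 m and z of holder0 in the frame of chamber between -0.005 and 0.015 m and angle between each of holder0, holder1, holder2, holder3, holder4's own z axis and vertical below 0.2 rad and x of holder1 in the frame of chamber between -0.09 and 0.09 m and y of holder1 in the frame of chamber between -0.075 and 0.075 m and z of holder1 in the frame of chamber between -0.005 and 0.015 m and x of holder2 in the frame of chamber between -0.09 and 0.09 m and y of holder2 in the frame of chamber between -0.075 and 0.075 m and z of holder2 in the frame of chamber between -0.005 and 0.015 m and x of holder3 in the frame of chamber between -0.09 and 0.09 m and y of holder3 in the frame of chamber between -0.075 and 0.075 m and z of holder3 in the frame of chamber between -0.005 and 0.015 m and x of holder4 in the frame of chamber between -0.09 and 0.09 m and y of holder4 in the frame of chamber between -0.075 and 0.075 m and z of holder4 in the frame of chamber between -0.005 and 0.015 m and velocity of joint valve_handle below 0.05 rad/s); the robot touches nothing.
It fails at once if a bystander is pushed away (over 40 mm) or knocked over (distance of any of cup, glue, carton from where it was at the start of the episode above 0.04 m or angle between any of cup, glue, carton's own z axis and vertical above 0.5 rad).
Of holder0, holder1, holder2, holder3, holder4 only 3 to 4 are there at a start; the rules pass over those that are not, and their reading is None.
At some moment in a run one of holder3, holder4 may be knocked a few centimetres aside while the robot is not near it.
It also fails if it takes over 208 s, if anything falls off the work surface, if the arm or the gripper's body presses on something with over 40 N, if the wrist force passes 120 N, or if a joint passes its speed limit or range.

## Working session

There is one attempt and no reset: what is moved stays moved. The work goes in short steps, Python scripts to look and compute and a shell command to move; the robot and the scene stay as the last step left them, time stands still between calls to the robot, and variables do not carry over. Pictures are saved under pics/ and viewed, at most 14 in all, crops included, and the job is handed in when it is done.

```bash
ls; mkdir -p pics; cat > h.py <<'E'
from plant import r, vision
import numpy as np, cv2
def cap(n):
    c=vision.capture(n); c['n']=n; return c
def rays(c,uv):
    """camera centre, ray dirs in world"""
    K=np.array(c['camera_matrix']);T=np.array(c['extrinsics'])
    p=cv2.undistortPoints(np.array(uv,float).reshape(-1,1,2),K,None).reshape(-1,2)
    d=np.c_[p[:,0],-p[:,1],-np.ones(len(p))]
    return -T[:3,:3].T@T[:3,3], d@T[:3,:3]
def onz(c,uv,z):
    o,d=rays(c,uv); return o+d*((z-o[2])/d[:,2])[:,None]
def cloud(c):
    v,u=np.mgrid[:480,:640]
    o,d=rays(c,np.c_[u.ravel(),v.ravel()])
    return (o+d*c['depth'].reshape(-1,1)).reshape(480,640,3)
E
python3 - <<'E'
from h import *
s=r.get_state(); print(s)
for n in('top','side'):
    c=cap(n); cv2.imwrite(f'pics/{n}0.png',c['frame']); o,d=rays(c,[[320,240]]); print(n,o,d,np.array(c['camera_matrix'])[0,0],[k for k in c], (c['depth']>0).mean())
E
```

```text
pics
{'time_s': 0.0, 'joints': array([-5.71741337e+01,  2.05920494e+01,  6.32652720e-01, -2.07517295e-02,
       -7.01372072e+01, -1.65062126e+01]), 'qd': array([-0.06980692, -0.03780662, -0.0041398 , -0.00330891,  0.06914761,
       -0.03382297]), 'joint_torque': array([ 1.24765243e-04, -5.82720459e+01,  2.93067491e+01,  6.99736297e+00,
        6.94264789e-03, -1.13018880e-04]), 'tcp_pos': array([ 0.18950683, -0.64735929,  0.24760524]), 'eef_rot': array([ 1.79901834e+02, -8.74589854e-03, -1.63687406e+02]), 'contact_force': array([ 0.29119407, -0.33832728,  0.62402386]), 'moment': array([ 0.04753142, -0.0057819 , -0.00045971]), 'gripper_force': 0.0, 'gripper_width': 0.08751055897133016}
top [0.41014101 0.02039668 1.54134707] [[ 0.03177523 -0.00240865 -0.99954498]] 499.22528010805763 ['frame', 'depth', 'camera_matrix', 'extrinsics', 'n'] 0.9961067708333333
side [0.39745109 0.8951406  1.03832196] [[ 0.0563118  -0.67918904 -0.73180163]] 540.4041223446299 ['frame', 'depth', 'camera_matrix', 'extrinsics', 'n'] 0.996064453125
```

View pics/top0.png

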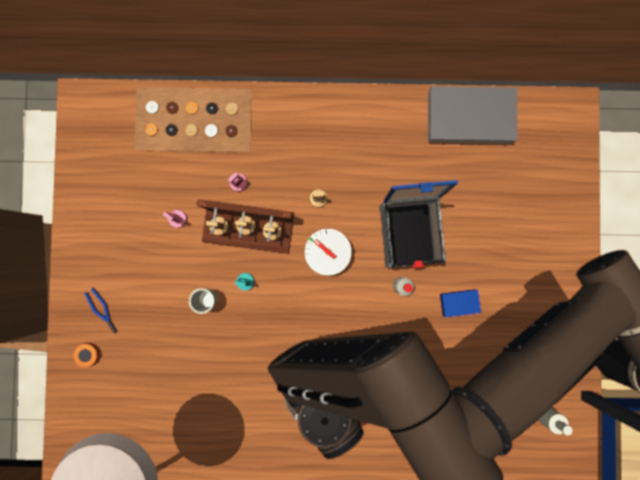

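View pics/side0.png

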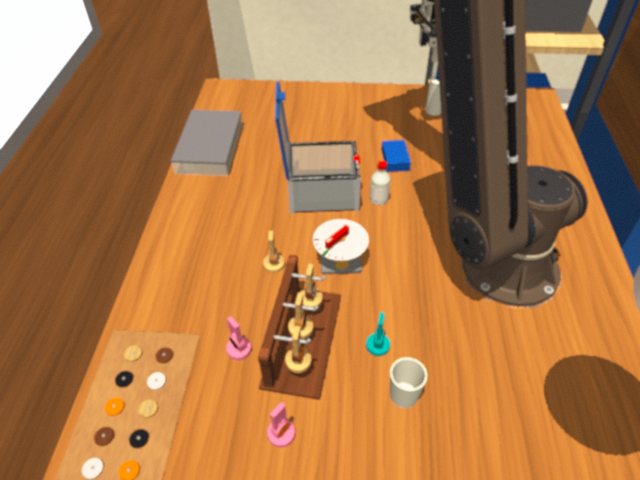

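Candidates (top px): wooden holders hang at (218,225), (245,225) and (272,230), and one stands at (319,198). The look-alikes are pink (237,182) and (176,218) and turquoise (245,282). That makes four wooden holders. I'll check this in one close crop.

```bash
python3 - <<'E'
from h import *
c=cap('top'); f=c['frame']; P=cloud(c)
cv2.imwrite('pics/crop1.png',cv2.resize(f[170:310,195:455],None,fx=3,fy=3,interpolation=cv2.INTER_CUBIC))
hsv=cv2.cvtColor(f,cv2.COLOR_BGR2HSV)
def mask(lo,hi,box):
    m=cv2.inRange(hsv,lo,hi); z=np.zeros_like(m); x0,y0,x1,y1=box; z[y0:y1,x0:x1]=m[y0:y1,x0:x1]; return z
# red handle
m=mask((0,170,120),(6,255,255),(300,225,358,280))
v,u=np.nonzero(m); Q=P[v,u]; print('handle n',len(u),'z',np.percentile(Q[:,2],[5,50,95]))
W=onz(c,np.c_[u,v],0.104)[:,:2]; mu=W.mean(0); w,V=np.linalg.eigh(np.cov((W-mu).T)); a=V[:,1]; t=(W-mu)@a
print('c',mu,'axis deg',np.degrees(np.arctan2(a[1],a[0])),t.min(),t.max())
m=mask((40,80,60),(85,255,255),(300,225,358,280)); v,u=np.nonzero(m); print('green n',len(u),onz(c,np.c_[u,v],0.082).mean(0) if len(u) else 0)
# dial white
m=mask((0,0,150),(180,60,255),(295,220,362,285)); cs,_=cv2.findContours(m,0,2); k=max(cs,key=cv2.contourArea); (x,y),rad=cv2.minEnclosingCircle(cv2.convexHull(k))
print('dial',onz(c,[[x,y]],0.075),rad*(1.54-.075)/499)
# chamber blue frame, carton, stand dark
m=mask((105,120,40),(125,255,255),(375,170,465,275)); v,u=np.nonzero(m); Q=P[v,u]; print('lid', np.percentile(Q,[2,50,98],axis=0))
m=mask((0,170,120),(6,255,255),(405,255,430,272)); v,u=np.nonzero(m); print('catch',P[v,u].mean(0),onz(c,np.c_[u,v],.121).mean(0))
# holders: highest points
for n,(x,y) in dict(h0=(218,225),h1=(245,225),h2=(272,230),s=(319,198),pk=(237,182),tq=(245,282)).items():
    q=P[y-16:y+17,x-13:x+14].reshape(-1,3); zt=np.percentile(q[:,2],99.5); s=q[q[:,2]>zt-.012]; print(n,zt,s.mean(0),len(s),np.ptp(s,axis=0))
# heights above table for objects
for n,(x,y) in dict(glue=(404,287),cup=(202,300),carton=(460,302)).items():
    q=P[y-20:y+21,x-22:x+23].reshape(-1,3); s=q[(q[:,2]>.025)]; print(n,s[:,2].max(),s.mean(0),np.ptp(s,axis=0))
E
```

```text
handle n 50 z [0.10026102 0.10488952 0.10934832]
c [ 0.42656159 -0.00232825] axis deg 49.84228121406767 -0.027022892202042695 0.02601877886709506
green n 4 [0.45897204 0.04544179 0.082     ]
dial [[ 0.42294755 -0.00615142  0.075     ]] 0.0691005792025335
lid [[ 0.56934827 -0.31500657  0.19082726]
 [ 0.58657094 -0.23837006  0.31206729]
 [ 0.59926217 -0.16115494  0.32497519]]
catch [ 0.39067874 -0.26583452  0.1025397 ] [ 0.39102295 -0.26218206  0.121     ]
h0 1.5413470724548979 [0.41014101 0.02039668 1.54134707] 8 [0. 0. 0.]
h1 0.158994410740471 [0.4930368  0.22267875 0.25030273] 43 [0.09555062 0.23180451 1.39303281]
h2 0.15632503230410086 [0.48294811 0.15656841 0.18521995] 43 [0.0807232  0.15323957 1.3965906 ]
s 0.1140413160345076 [0.58114404 0.02339487 0.17679259] 42 [0.1843535  0.02606147 1.4392055 ]
pk 0.11302337692562003 [0.62942294 0.26591005 0.14083727] 44 [0.23799598 0.26564914 1.43947043]
tq 0.11341092378305755 [0.33214203 0.23799724 0.143781  ] 41 [0.08706626 0.23771609 1.43955197]
glue 1.5413470724548979 [ 0.33077976 -0.22205421  0.12039575] [0.10833973 0.27780871 1.51379195]
cup 1.5413470724548979 [0.27599205 0.35846934 0.09108917] [0.16851807 0.3727606  1.51623149]
carton 1.5413470724548979 [ 0.27794196 -0.40781961  0.04361839] [0.17423663 0.49062485 1.51609701]
```

View pics/crop1.png

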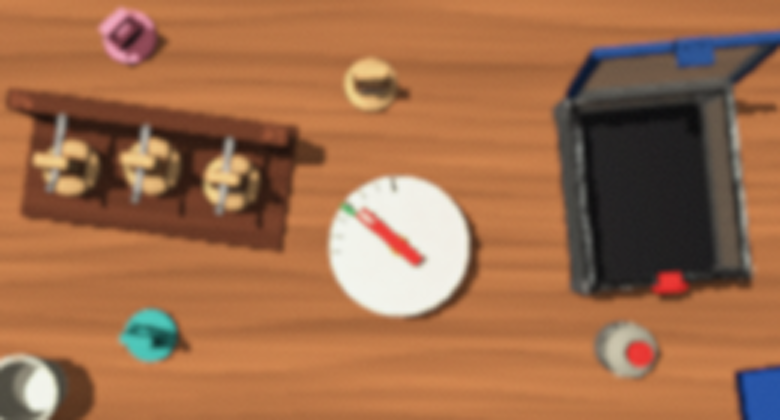

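The crop confirms three natural-wood holders hanging on pegs at crop (65,160), (150,165) and (230,183), plus one standing at (372,85). The pink and turquoise ones are look-alikes. The dial is at (400,247), with the handle's long end pointing to the green marker at (347,209). The dark tick at (395,183) suggests shut is roughly +x. Next I'll get finer numbers.

```bash
cat >> h.py <<'E'
def tabs(c,zlo,zhi,box):
    """wood-coloured points between heights, clustered -> centre, long axis (deg)"""
    P=cloud(c); x0,x1,y0,y1=box
    hsv=cv2.cvtColor(c['frame'],cv2.COLOR_BGR2HSV)
    m=(c['depth']>0)&(P[...,2]>zlo)&(P[...,2]<zhi)&(P[...,0]>x0)&(P[...,0]<x1)&(P[...,1]>y0)&(P[...,1]<y1)&(hsv[...,1]>45)&(hsv[...,2]>90)
    n,L=cv2.connectedComponents(m.astype(np.uint8),connectivity=8); out=[]
    for i in range(1,n):
        q=P[L==i]
        if len(q)<8: continue
        v,u=np.nonzero(L==i); (cx,cy),(w,h),a=cv2.minAreaRect(q[:,:2].astype(np.float32)*1000)
        C=np.cov(q[:,:2].T); w2,V=np.linalg.eigh(C); d=V[:,1]
        out.append((len(q),u.mean().round(1),v.mean().round(1),q.mean(0).round(4),np.degrees(np.arctan2(d[1],d[0])).round(1)%180,np.round([w,h])))
    return out
E
python3 - <<'E'
from h import *
for n in('top','side'):
    c=cap(n); print(n)
    for t in tabs(c,.139,.165,(.35,.65,.08,.4)): print('hang',t)
    for t in tabs(c,.092,.125,(.5,.7,-.05,.1)): print('stand',t)
    if n=='top':
        g=lambda l,z:onz(c,[[195+x/3,170+y/3] for x,y in l],z).round(4)
        print('rim',g([(580,290),(748,275),(562,103),(735,88)],.121))
        print('pegs',g([(50,188),(62,118),(136,198),(146,128),(219,212),(230,140)],.13))
        print('ticks',g([(395,183),(338,250),(347,209)],.075))
        P=cloud(c)
        for nm,(x,y,R) in dict(glue=(404,287,14),cup=(202,300,16),carton=(460,302,22)).items():
            q=P[y-R:y+R+1,x-R:x+R+1].reshape(-1,3); s=q[(q[:,2]>.025)&(q[:,2]<.2)]; print(nm,s[:,2].max(),s.mean(0),np.ptp(s,axis=0))
        hs=cv2.cvtColor(c['frame'],cv2.COLOR_BGR2HSV); b=cv2.inRange(hs,(105,120,40),(125,255,255))>0
        m=b&(P[...,2]>.13)&(P[...,2]<.4)&(P[...,1]<-.1)&(P[...,1]>-.4)&(P[...,0]>.5); q=P[m]; t=q[q[:,2]>.295]
        print('lid top',len(t),t.mean(0),np.percentile(t,[2,98],axis=0),np.polyfit(t[:,1],t[:,0],1)); print('low',q[q[:,2]<.2].mean(0))
E
```

```text
top
hang (43, np.float64(212.1), np.float64(223.0), array([0.4966, 0.3182, 0.1537]), np.float64(83.4), array([29., 10.]))
hang (42, np.float64(241.1), np.float64(222.6), array([0.499 , 0.2375, 0.1531]), np.float64(82.1), array([29., 10.]))
hang (42, np.float64(268.9), np.float64(228.2), array([0.4847, 0.1598, 0.1526]), np.float64(82.3), array([29., 10.]))
stand (44, np.float64(318.3), np.float64(193.7), array([0.5893, 0.0242, 0.1065]), np.float64(94.5), array([10., 26.]))
rim [[ 0.3828 -0.1784  0.121 ]
 [ 0.3997 -0.3374  0.121 ]
 [ 0.5602 -0.1593  0.121 ]
 [ 0.5774 -0.3238  0.121 ]]
pegs [[0.4705 0.3238 0.13  ]
 [0.5369 0.3142 0.13  ]
 [0.4625 0.2425 0.13  ]
 [0.5288 0.2346 0.13  ]
 [0.4506 0.164  0.13  ]
 [0.5188 0.1551 0.13  ]]
ticks [[ 0.4836 -0.0023  0.075 ]
 [ 0.417   0.0524  0.075 ]
 [ 0.4573  0.0443  0.075 ]]
glue 0.13576626217298582 [ 0.32841906 -0.22714689  0.09164934] [0.05023521 0.04940569 0.10970686]
cup 0.09681880084350514 [0.27406807 0.3635414  0.06801037] [0.06998474 0.069559   0.07160782]
carton 0.04524317881445028 [ 0.27709161 -0.41036258  0.03509292] [0.0829133  0.11833328 0.02021192]
lid top 234 [ 0.58786055 -0.24147276  0.31402979] [[ 0.57402782 -0.31516315  0.29942698]
 [ 0.5991746  -0.16381759  0.32500134]] [-0.11071298  0.56112638]
low [ 0.56968759 -0.16451607  0.17223792]
side
hang (88, np.float64(309.5), np.float64(271.7), array([0.4816, 0.1647, 0.1509]), np.float64(80.9), array([34., 10.]))
hang (94, np.float64(299.0), np.float64(301.0), array([0.4963, 0.2434, 0.1514]), np.float64(83.1), array([35., 11.]))
hang (108, np.float64(296.2), np.float64(334.6), array([0.4938, 0.3237, 0.1516]), np.float64(82.0), array([31., 11.]))
stand (69, np.float64(270.9), np.float64(237.6), array([0.5862, 0.0279, 0.1046]), np.float64(92.7), array([10., 32.]))
```

Chamber centre is about (.480,-.250) at yaw 6°, and the lid leans slightly back. Tabs are at (.496,.319), (.498,.239), (.484,.161) and (.588,.025). The valve axis is about (.424,-.005), with the handle at ~50° and shut at ~4°. Now turn and approach the valve.

```bash
p="python3 -m pendant"
$p '[[[0,0,0,0,0,-1,0],[0,0,0,0,0,-1,0],[0,0,0,0,0,-1,0],[0,0,0,0,0,-1,0],[0,0,0,0,0,-1,0],[0,0,0,0,0,-1,0],[0,0,0,0,0,-1,0],[0,0,0,0,0,-1,0]]]' 20
$p '[[[0,0,0,0,0,-0.4,0],[-1,0.1,0,0,0,0,0],[-1,0.1,0,0,0,0,0],[-1,0.1,0,0,0,0,0],[-1,0.1,0,0,0,0,0],[-1,0.1,0,0,0,0,0],[-1,0.1,0,0,0,0,0],[-1,0.1,0,0,0,0,0]]]'
$p '[[[-1,0.1,0,0,0,0,0],[-1,0.1,0,0,0,0,0],[-1,0.1,0,0,0,0,0],[-1,0.1,0,0,0,0,0],[-1,0.1,0,0,0,0,0],[-1,0.1,0,0,0,0,0],[-1,0.1,0,0,0,0,0],[-1,0.1,0,0,0,0,0]]]'
python3 - <<'E'
from h import *
s=r.get_state();print(s['time_s'],s['tcp_pos'],s['eef_rot'],s['joints'],s['gripper_width'])
E
```

```text
time_s: 1.05
tcp_pos: [0.1896, -0.6477, 0.2484]
eef_rot: [180.0, 0.0, -131.5]
contact_force: [-0.1, -0.2, -0.2]
gripper_width: 0.0439
gripper_force: 0.0
time_s: 1.85
tcp_pos: [0.2694, -0.5309, 0.2485]
eef_rot: [-180.0, 0.0, -130.1]
contact_force: [0.3, 0.7, 0.2]
gripper_width: 0.0432
gripper_force: 0.0
time_s: 2.65
tcp_pos: [0.3602, -0.3982, 0.2486]
eef_rot: [-180.0, 0.0, -130.1]
contact_force: [0.8, -0.0, -0.6]
gripper_width: 0.0439
gripper_force: 0.0
2.65 [ 0.360226   -0.39819297  0.24864165] [-1.79988770e+02  6.53082652e-03 -1.30140049e+02] [-2.69402562e+01  7.52882529e+00 -1.67359570e+01 -4.16212278e-03
 -6.57227937e+01 -1.31980821e+01] 0.043915589236707554
```

```bash
p="python3 -m pendant"
$p '[[[-0.71,0.425,0,0,0,0,0],[-0.71,0.425,0,0,0,0,0],[-0.71,0.425,0,0,0,0,0],[-0.71,0.425,0,0,0,0,0],[-0.71,0.425,0,0,0,0,0],[-0.71,0.425,0,0,0,0,0],[-0.71,0.425,0,0,0,0,0],[-0.71,0.425,0,0,0,0,0]]]' >/dev/null
$p '[[[-0.71,0.425,0,0,0,0,0],[-0.71,0.425,0,0,0,0,0],[-0.71,0.425,0,0,0,0,0],[-0.71,0.425,0,0,0,0,0],[-0.71,0.425,0,0,0,0,0],[-0.71,0.425,0,0,0,0,0],[-0.71,0.425,0,0,0,0,0],[-0.71,0.425,0,0,0,0,0]]]' >/dev/null
$p '[[[-0.71,0.425,0.6,0,0,0,0],[-0.71,0.425,0.6,0,0,0,0],[-0.71,0.425,0.6,0,0,0,0],[-0.71,0.425,0.6,0,0,0,0],[-0.71,0.425,0.6,0,0,0,0],[-0.71,0.425,0.6,0,0,0,0],[-0.71,0.425,0.6,0,0,0,0],[-0.71,0.425,0.6,0,0,0,0]]]'
python3 - <<'E'
from h import *
c=cap('side'); cv2.imwrite('pics/valve1.png',cv2.resize(c['frame'][190:290,270:410],None,fx=5,fy=5,interpolation=cv2.INTER_CUBIC))
E
```

```text
time_s: 5.05
tcp_pos: [0.4233, -0.0061, 0.1523]
eef_rot: [-180.0, 0.0, -130.1]
contact_force: [-0.8, -0.3, -0.2]
gripper_width: 0.0438
gripper_force: 0.0
```

View pics/valve1.png

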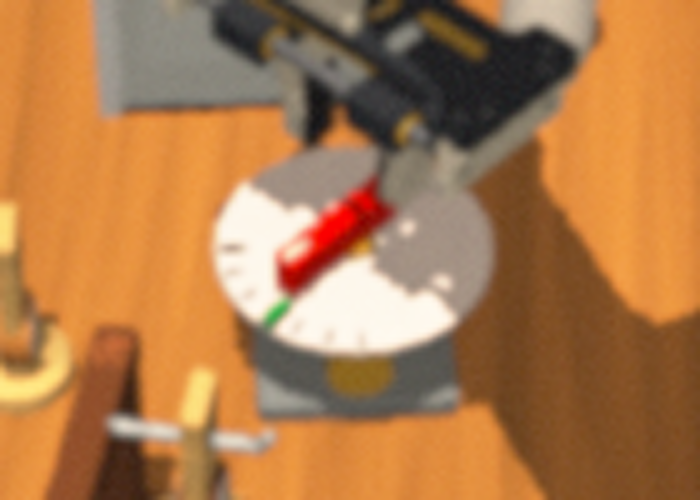

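Side crop: the handle's long end is at (290,275), the green marker at (277,313), and the dark shut tick at (230,248) on the +x side. The fingers straddle the axis. Descend and grip.

```bash
p="python3 -m pendant"
$p '[[[0,0,0.6,0,0,0,0],[0,0,0.6,0,0,0,0],[0,0,0.6,0,0,0,0],[0,0,0.6,0,0,0,0],[0,0,0,0,0,0,0],[0,0,0,0,0,0,-1],[0,0,0,0,0,0,-1],[0,0,0,0,0,0,-1]]]' 15
$p '[[[0,0,0,0,0,0,-1],[0,0,0,0,0,0,-1],[0,0,0,0,0,0,-1],[0,0,0,0,0,0,-1],[0,0,0,0,0,0,-1],[0,0,0,0,0,0,-1],[0,0,0,0,0,0,-1],[0,0,0,0,0,0,-1]]]'
python3 - <<'E'
from h import *
s=r.get_state(); print(s['moment'],s['contact_force'])
c=cap('side'); ax=np.array([.424,-.005])
q=onz(c,[[325.4,252.6]],.080)[0]; print(q,np.degrees(np.arctan2(q[1]-ax[1],q[0]-ax[0])))
E
```

```text
time_s: 5.9
tcp_pos: [0.4236, -0.0067, 0.1052]
eef_rot: [-180.0, 0.1, -130.1]
contact_force: [-0.5, 0.4, 0.0]
gripper_width: 0.0253
gripper_force: 0.0
time_s: 6.7
tcp_pos: [0.4228, -0.0063, 0.1049]
eef_rot: [180.0, 0.0, -130.1]
contact_force: [-5.2, 5.7, 5.6]
gripper_width: 0.0136
gripper_force: 14.9
[2.13373741 1.99162862 0.14151186] [-5.24244971  5.67532746  5.56694427]
[0.45552141 0.0456669  0.08      ] 58.113009989196364
```

```bash
p="python3 -m pendant"
$p '[[[0,0.08,0,0,0,0,-1],[0,0,0,0,0,0.5,-1],[0,0,0,0,0,1,-1],[0,0,0,0,0,1,-1],[0,0,0,0,0,1,-1],[0,0,0,0,0,1,-1],[0,0,0,0,0,1,-1],[0,0,0,0,0,1,-1]]]' 20
python3 -c "
from h import *
print(r.get_state()['moment'])"
$p '[[[0,0,0,0,0,1,-1],[0,0,0,0,0,1,-1],[0,0,0,0,0,1,-1],[0,0,0,0,0,0.5,-1],[0,0,0,0,0,0.5,-1],[0,0,0,0,0,0.5,-1],[0,0,0,0,0,0.5,-1],[0,0,0,0,0,0,-1]]]'
python3 -c "
from h import *
print(r.get_state()['moment'])"
```

```text
time_s: 7.55
tcp_pos: [0.4224, -0.0058, 0.1049]
eef_rot: [-180.0, 0.1, -156.2]
contact_force: [-0.1, -1.2, 1.4]
gripper_width: 0.0138
gripper_force: 19.9
[-0.22710578 -0.22387574  0.14813015]
time_s: 8.35
tcp_pos: [0.4224, -0.0055, 0.1049]
eef_rot: [180.0, 0.1, -176.1]
contact_force: [-1.4, 2.4, 2.3]
gripper_width: 0.0142
gripper_force: 20.4
[0.67098637 0.21409676 0.43527163]
```

```bash
p="python3 -m pendant"
$p '[[[0,0,0,0,0,0.5,-1],[0,0,0,0,0,0.5,-1],[0,0,0,0,0,0,-1],[0,0,0,0,0,0,-1],[0,0,0,0,0,0,-1],[0,0,0,0,0,0,-1],[0,0,0,0,0,0,-1],[0,0,0,0,0,0,-1]]]'
python3 - <<'E'
from h import *
print(r.get_state()['moment'],r.get_state()['eef_rot'])
c=cap('side'); f=c['frame']; hsv=cv2.cvtColor(f,cv2.COLOR_BGR2HSV)
cv2.imwrite('pics/valve2.png',cv2.resize(f[190:290,270:410],None,fx=5,fy=5,interpolation=cv2.INTER_CUBIC))
E
```

```text
time_s: 9.15
tcp_pos: [0.4221, -0.0056, 0.1049]
eef_rot: [180.0, 0.0, -179.9]
contact_force: [-1.7, 3.1, 5.3]
gripper_width: 0.0153
gripper_force: 21.4
[0.92387882 0.88412992 0.57321711] [ 1.79990214e+02  2.88928470e-02 -1.79939138e+02]
```

View pics/valve2.png

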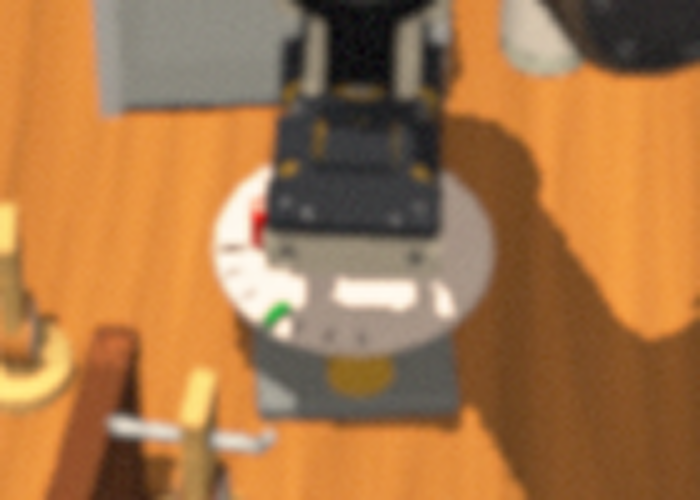

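The width grew and the moment rose while the handle stayed at the tick (handle end at (262,228), near the tick at (230,248)), so the handle is on its stop: shut. Release, rise, and turn for the stand.

```bash
p="python3 -m pendant"
$p '[[[0,0,0,0,0,0,0],[0,0,0,0,0,0,0],[0,0,0,0,0,0,0],[0,0,0,0,0,0,0],[0,0,-0.5,0,0,0,0],[0,0,-1,0,0,0,0],[0,0,-1,0,0,0,0],[0,0,-1,0,0,0,0]]]' 40 >/dev/null
$p '[[[0,0,-1,0,0,-1,-0.32],[0,0,-1,0,0,-1,-0.32],[0,0,-1,0,0,-1,-0.32],[0,0,-1,0,0,-1,-0.32],[0,0,0,0,0,-1,-0.32],[0,0,0,0,0,-1,-0.32],[0,0,0,0,0,-1,-0.32],[0,0,0,0,0,-1,-0.32]]]' >/dev/null
$p '[[[0,0,0,0,0,-1,-0.32],[0,0,0,0,0,-1,-0.32],[0,0,0,0,0,-1,-0.32],[0,0,0,0,0,-1,-0.32],[0,0,0,0,0,-1,-0.32],[0,0,0,0,0,-1,-0.32],[0,0,0,0,0,-1,-0.32],[0,0,0,0,0,-1,-0.32]]]' >/dev/null
$p '[[[0,0,0,0,0,-1,-0.32],[0,0,0,0,0,-1,-0.32],[0,0,0,0,0,-1,-0.32],[0,0,0,0,0,-1,-0.32],[0,0,0,0,0,-0.6,-0.32],[0,0,0,0,0,0,-0.32],[0,0,0,0,0,0,-0.32],[0,0,0,0,0,0,-0.32]]]'
cat >> h.py <<'E'
def to(x,y,z,yaw=None):
    """units of 20 mm along tool axes to a world target (tool down), turn units to yaw first"""
    s=r.get_state(); p=s['tcp_pos']; y0=s['eef_rot'][2]; w=0
    if yaw is not None: w=-(((yaw-y0+180)%360)-180)/4; y0=yaw
    a=np.radians(y0); d=np.array([x,y,z])-p
    print('to',(x,y,z),'wz',round(w,2),'units',np.round([d[0]*np.cos(a)+d[1]*np.sin(a),d[0]*np.sin(a)-d[1]*np.cos(a),-d[2]],4)/.02)
E
python3 - <<'E'
from h import *
to(.484,.161,.22,-97.5)
c=cap('top');P=cloud(c)
hsv=cv2.cvtColor(c['frame'],cv2.COLOR_BGR2HSV); m=cv2.inRange(hsv,(0,170,120),(6,255,255)); m[:,:300]=0;m[:,358:]=0;m[:225]=0;m[280:]=0
v,u=np.nonzero(m);print(len(u)); W=onz(c,np.c_[u,v],.104)[:,:2]; print(W.mean(0) if len(u) else 0)
for t in tabs(c,.139,.165,(.35,.65,.08,.4)): print('hang',t)
E
```

```text
time_s: 12.4
tcp_pos: [0.4219, -0.0058, 0.2548]
eef_rot: [-180.0, 0.0, -97.7]
contact_force: [0.1, 0.6, -0.0]
gripper_width: 0.0296
gripper_force: 0.0
to (0.484, 0.161, 0.22) wz -0.06 units [-8.675 -1.99   1.74 ]
0Traceback (most recent call last):
  File "<stdin>", line 5, in <module>
  File "h.py", line 12, in onz
    o,d=rays(c,uv); return o+d*((z-o[2])/d[:,2])[:,None]
        ~~~~^^^^^^
  File "h.py", line 8, in rays
    p=cv2.undistortPoints(np.array(uv,float).reshape(-1,1,2),K,None).reshape(-1,2)
      ~~~~~~~~~~~~~~~~~~~^^^^^^^^^^^^^^^^^^^^^^^^^^^^^^^^^^^^^^^^^^^
cv2.error: OpenCV(4.12.0) /io/opencv/modules/calib3d/src/undistort.dispatch.cpp:347: error: (-215:Assertion failed) CV_IS_MAT(_src) && CV_IS_MAT(_dst) && (_src->rows == 1 || _src->cols == 1) && (_dst->rows == 1 || _dst->cols == 1) && _src->cols + _src->rows - 1 == _dst->rows + _dst->cols - 1 && (CV_MAT_TYPE(_src->type) == CV_32FC2 || CV_MAT_TYPE(_src->type) == CV_64FC2) && (CV_MAT_TYPE(_dst->type) == CV_32FC2 || CV_MAT_TYPE(_dst->type) == CV_64FC2) in function 'cvUndistortPointsInternal'
```

```bash
p="python3 -m pendant"
$p '[[[-1,-0.23,0.2,0,0,0,-0.32],[-1,-0.23,0.2,0,0,0,-0.32],[-1,-0.23,0.2,0,0,0,-0.32],[-1,-0.23,0.2,0,0,0,-0.32],[-1,-0.23,0.2,0,0,0,-0.32],[-1,-0.23,0.2,0,0,0,-0.32],[-1,-0.23,0.2,0,0,0,-0.32],[-1,-0.23,0.2,0,0,0,-0.32]]]' >/dev/null
$p '[[[-0.67,-0.15,0.14,0,0,0,-0.32],[0,0,0.5,0,0,0,-0.32],[0,0,0.5,0,0,0,-0.32],[0,0,0,0,0,0,-0.32],[0,0,0,0,0,0,-0.32],[0,0,0,0,0,0,-0.32],[0,0,0,0,0,0,-0.32],[0,0,0,0,0,0,-0.32]]]'
python3 - <<'E'
from h import *
to(.484,.161,.160,-97.5)
c=cap('side'); f=c['frame']
cv2.imwrite('pics/c1.png',cv2.resize(f[180:330,220:400],None,fx=4,fy=4,interpolation=cv2.INTER_CUBIC))
for t in tabs(c,.133,.155,(.43,.55,.1,.2)): print(t)
hsv=cv2.cvtColor(f,cv2.COLOR_BGR2HSV); m=cv2.inRange(hsv,(0,170,120),(6,255,255)); m[:,:300]=0;m[:,380:]=0;m[:210]=0;m[270:]=0
v,u=np.nonzero(m)
if len(u):
    W=onz(c,np.c_[u,v],.100)[:,:2]; a=np.linalg.svd(W-W.mean(0),full_matrices=False)[2][0]; print(len(u),W.mean(0),np.degrees(np.arctan2(a[1],a[0])))
E
```

```text
time_s: 14.05
tcp_pos: [0.4847, 0.1606, 0.2002]
eef_rot: [-180.0, 0.0, -97.7]
contact_force: [0.3, 1.0, -1.2]
gripper_width: 0.0295
gripper_force: 0.0
to (0.484, 0.161, 0.16) wz -0.05 units [-0.015  0.04   2.01 ]
(85, np.float64(309.6), np.float64(272.8), array([0.4814, 0.165 , 0.1474]), np.float64(79.1), array([34., 10.]))
23 [4.31509892e-01 4.02376715e-04] 98.06098007219879
```

View pics/c1.png

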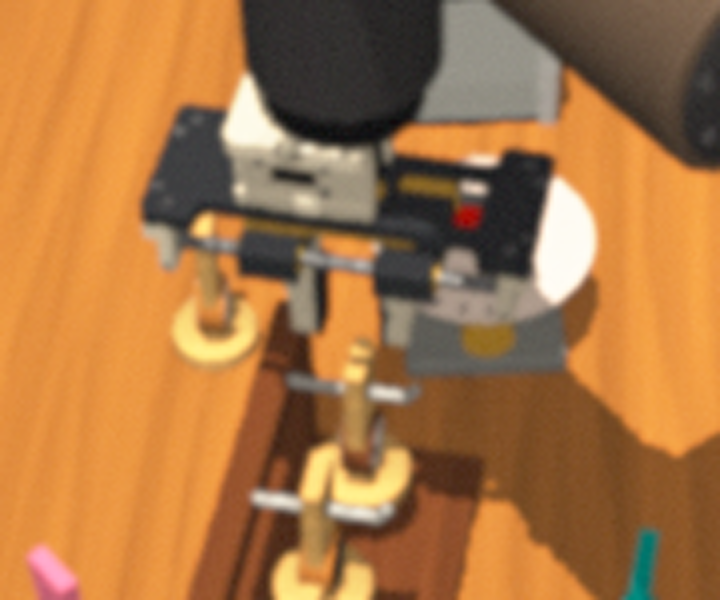

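The fingers at crop (308,300) and (400,310) straddle the tab at (360,350). Descend and grip.

```bash
p="python3 -m pendant"
$p '[[[0,0.04,0.5,0,0,0,-0.32],[0,0,0.5,0,0,0,-0.32],[0,0,0.5,0,0,0,-0.32],[0,0,0.5,0,0,0,-0.32],[0,0,0,0,0,0,-1],[0,0,0,0,0,0,-1],[0,0,0,0,0,0,-1],[0,0,0,0,0,0,-1]]]' 40
$p '[[[0,0,0,0,0,0,-1],[0,0,0,0,0,0,-1],[0,0,0,0,0,0,-1],[0,0,-0.35,0,0,0,-1],[0,0,-0.35,0,0,0,-1],[0,0,0,0,0,0,-1],[0,0,0,0,0,0,-1],[0,0,0,0,0,0,-1]]]'
```

```text
time_s: 14.9
tcp_pos: [0.484, 0.161, 0.1601]
eef_rot: [-180.0, 0.0, -97.7]
contact_force: [-0.9, 0.0, -0.9]
gripper_width: 0.0098
gripper_force: 40.0
time_s: 15.7
tcp_pos: [0.4836, 0.1608, 0.1736]
eef_rot: [180.0, -0.0, -97.7]
contact_force: [0.3, -0.7, -2.1]
gripper_width: 0.0096
gripper_force: 40.0
```

```bash
p="python3 -m pendant"
$p '[[[0,0.8,0,0,0,0,-1],[0,0.8,0,0,0,0,-1],[0,0.8,0,0,0,0,-1],[0,0.8,0,0,0,0,-1],[0,0,-0.6,0,0,0,-1],[0,0,-0.6,0,0,0,-1],[0,0,-0.6,0,0,0,-1],[0,0,-0.6,0,0,0,-1]]]'
$p '[[[0,0,-0.6,0,0,0.8,-1],[0,0,-0.6,0,0,0.8,-1],[0,0,-0.6,0,0,0.8,-1],[0,0,-0.6,0,0,0.8,-1],[0,0,0,0,0,0.8,-1],[0,0,0,0,0,0.8,-1],[0,0,0,0,0,0.8,-1],[0,0,0,0,0,0.8,-1]]]' >/dev/null
$p '[[[0,0,0,0,0,0.8,-1],[0,0,0,0,0,0.8,-1],[0,0,0,0,0,0.8,-1],[0,0,0,0,0,0.8,-1],[0,0,0,0,0,0.8,-1],[0,0,0,0,0,0.8,-1],[0,0,0,0,0,0.8,-1],[0,0,0,0,0,0.8,-1]]]' >/dev/null
$p '[[[0,0,0,0,0,0.8,-1],[0,0,0,0,0,0.8,-1],[0,0,0,0,0,0.8,-1],[0,0,0,0,0,0.8,-1],[0,0,0,0,0,0.8,-1],[0,0,0,0,0,0.8,-1],[0,0,0,0,0,0.8,-1],[0,0,0,0,0,0.7,-1]]]'
python3 - <<'E'
from h import *
to(.4984,-.2812,.270,-174)
E
```

```text
time_s: 16.5
tcp_pos: [0.4197, 0.1695, 0.2227]
eef_rot: [-180.0, 0.0, -97.6]
contact_force: [1.2, 0.2, -0.6]
gripper_width: 0.0095
gripper_force: 40.0
time_s: 18.9
tcp_pos: [0.4201, 0.1693, 0.2701]
eef_rot: [180.0, -0.0, -174.2]
contact_force: [0.6, 0.4, -1.5]
gripper_width: 0.0095
gripper_force: 40.0
to (0.4984, -0.2812, 0.27) wz -0.05 units [-1.540e+00 -2.281e+01  5.000e-03]
```

```bash
p="python3 -m pendant"
$p '[[[-0.06,-0.95,0,0,0,0,-1],[-0.06,-0.95,0,0,0,0,-1],[-0.06,-0.95,0,0,0,0,-1],[-0.06,-0.95,0,0,0,0,-1],[-0.06,-0.95,0,0,0,0,-1],[-0.06,-0.95,0,0,0,0,-1],[-0.06,-0.95,0,0,0,0,-1],[-0.06,-0.95,0,0,0,0,-1]]]' >/dev/null
$p '[[[-0.06,-0.95,0,0,0,0,-1],[-0.06,-0.95,0,0,0,0,-1],[-0.06,-0.95,0,0,0,0,-1],[-0.06,-0.95,0,0,0,0,-1],[-0.06,-0.95,0,0,0,0,-1],[-0.06,-0.95,0,0,0,0,-1],[-0.06,-0.95,0,0,0,0,-1],[-0.06,-0.95,0,0,0,0,-1]]]' >/dev/null
$p '[[[-0.06,-0.95,0,0,0,0,-1],[-0.06,-0.95,0,0,0,0,-1],[-0.06,-0.95,0,0,0,0,-1],[-0.06,-0.95,0,0,0,0,-1],[-0.06,-0.95,0,0,0,0,-1],[-0.06,-0.95,0,0,0,0,-1],[-0.06,-0.9,0,0,0,0,-1],[0,0,0,0,0,0,-1]]]'
python3 - <<'E'
from h import *
to(.4984,-.2812,.123,-174)
c=cap('side'); f=c['frame']
cv2.imwrite('pics/ch1.png',cv2.resize(f[70:230,250:410],None,fx=3.7,fy=3.7,interpolation=cv2.INTER_CUBIC))
hsv=cv2.cvtColor(f,cv2.COLOR_BGR2HSV); m=cv2.inRange(hsv,(0,150,100),(6,255,255)); m[:,:300]=0;m[:,380:]=0;m[:215]=0;m[270:]=0
v,u=np.nonzero(m); W=onz(c,np.c_[u,v],.100)[:,:2]; a=np.linalg.svd(W-W.mean(0),full_matrices=False)[2][0]; print(len(u),W.mean(0),np.degrees(np.arctan2(a[1],a[0])))
E
```

```text
time_s: 21.3
tcp_pos: [0.4927, -0.2628, 0.2696]
eef_rot: [-180.0, -0.0, -174.2]
contact_force: [-0.1, -0.3, -1.5]
gripper_width: 0.0098
gripper_force: 40.0
to (0.4984, -0.2812, 0.123) wz -0.05 units [-0.185 -0.945  7.33 ]
238 [0.43370265 0.00206393] 10.721706756259515
```

View pics/ch1.png

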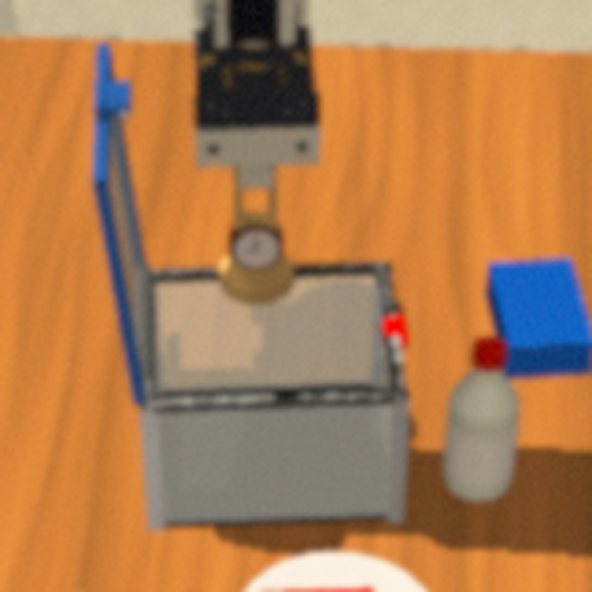

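```bash
python3 - <<'E'
from h import *
c=cap('side'); q=onz(c,[[250+x/3.7,70+y/3.7] for x,y in [(148,398),(405,395),(388,268),(150,272)]],.121); print(q.round(4),q.mean(0))
c=cap('top'); f=c['frame']; hsv=cv2.cvtColor(f,cv2.COLOR_BGR2HSV)
for lo in ((0,170,120),(0,110,110)):
    m=cv2.inRange(hsv,lo,(6,255,255)); m[:,:300]=0;m[:,358:]=0;m[:225]=0;m[280:]=0
    v,u=np.nonzero(m)
    if len(u)<5: print('none'); continue
    W=onz(c,np.c_[u,v],.104)[:,:2]; a=np.linalg.svd(W-W.mean(0),full_matrices=False)[2][0]; t=(W-W.mean(0))@a; print(len(u),W.mean(0),np.degrees(np.arctan2(a[1],a[0])),t.min(),t.max())
cv2.imwrite('pics/v3.png',cv2.resize(f[220:285,290:370],None,fx=7,fy=7,interpolation=cv2.INTER_CUBIC))
E
```

```text
[[ 0.5617 -0.1729  0.121 ]
 [ 0.3815 -0.1866  0.121 ]
 [ 0.3974 -0.3326  0.121 ]
 [ 0.576  -0.3176  0.121 ]] [ 0.47911824 -0.2524404   0.121     ]
63 [ 0.42635606 -0.00709643] -171.56448365331642 -0.027210013695809828 0.02525336729120806
105 [ 0.43040862 -0.00669228] -173.89834418299955 -0.03721883982806197 0.029481719677909912
```

View pics/v3.png

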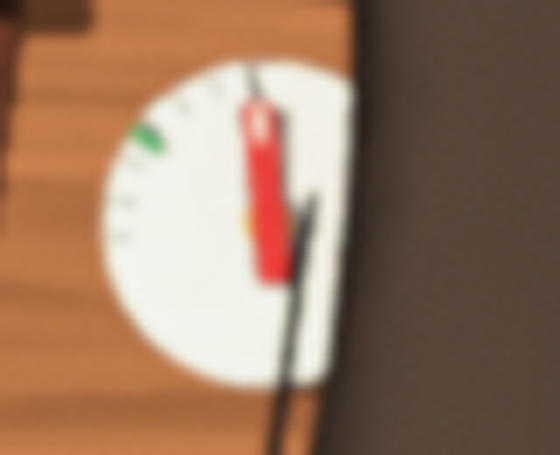

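The side view shows the holder carried over the open chamber, and the chamber centre agrees between views, (.479,-.252) vs (.480,-.250). The top crop shows the handle lined up with the shut tick (258,100)–(252,80), with the marker at (150,138), about 50° anticlockwise of shut. Now lower it.

```bash
p="python3 -m pendant"
$p '[[[-0.19,-0.95,0,0,0,0,-1],[0,0,0.9,0,0,0,-1],[0,0,0.9,0,0,0,-1],[0,0,0.9,0,0,0,-1],[0,0,0.9,0,0,0,-1],[0,0,0.9,0,0,0,-1],[0,0,0.9,0,0,0,-1],[0,0,0.9,0,0,0,-1]]]'
$p '[[[0,0,0.5,0,0,0,-1],[0,0,0.35,0,0,0,-1],[0,0,0.1,0,0,0,-1],[0,0,0.1,0,0,0,-1],[0,0,0,0,0,0,-1],[0,0,0,0,0,0,-1],[0,0,0,0,0,0,-1],[0,0,0,0,0,0,-1]]]'
```

```text
time_s: 22.25
tcp_pos: [0.4986, -0.2791, 0.1435]
eef_rot: [-180.0, 0.0, -174.0]
contact_force: [1.1, -0.3, -1.7]
gripper_width: 0.0095
gripper_force: 40.0
time_s: 23.05
tcp_pos: [0.4986, -0.28, 0.1231]
eef_rot: [-180.0, 0.0, -174.1]
contact_force: [-0.3, -0.9, -1.6]
gripper_width: 0.01
gripper_force: 40.0
```

```bash
p="python3 -m pendant"
$p '[[[0,0,0.08,0,0,0,-1],[0,0,0.08,0,0,0,-1],[0,0,0,0,0,0,-1],[0,0,0,0,0,0,-1],[0,0,0,0,0,0,-1],[0,0,0,0,0,0,-1],[0,0,0,0,0,0,-1],[0,0,0,0,0,0,-1]]]'
```

```text
time_s: 23.85
tcp_pos: [0.4988, -0.28, 0.1202]
eef_rot: [-180.0, 0.0, -174.1]
contact_force: [-1.9, 2.2, 5.1]
gripper_width: 0.0095
gripper_force: 40.0
```

```bash
p="python3 -m pendant"
$p '[[[0,0,0,0,0,0,-0.45],[0,0,0,0,0,0,-0.45],[0,0,0,0,0,0,-0.45],[0,0,-0.6,0,0,0,-0.45],[0,0,-1,0,0,0,-0.45],[0,0,-1,0,0,0,-0.45],[0,0,-1,0,0,0,-0.45],[0,0,-1,0,0,0,-0.45]]]'
$p '[[[0,0.5,-1,0,0,0,-0.32],[0,1,-1,0,0,0,-0.32],[0,1,0,0,0,0,-0.32],[0,1,0,0,0,0,-0.32],[0,1,0,0,0,0,-0.32],[0,1,0,0,0,0,-0.32],[0,1,0,0,0,0,-0.32],[0,1,0,0,0,0,-0.32]]]' >/dev/null
$p '[[[0,1,0,0,0,0,-0.32],[0,1,0,0,0,0,-0.32],[0,1,0,0,0,0,-0.32],[0,1,0,0,0,0,-0.32],[0,1,0,0,0,0,-0.32],[0,1,0,0,0,0,-0.32],[0,1,0,0,0,-1,-0.32],[0,1,0,0,0,-1,-0.32]]]' >/dev/null
$p '[[[0,0,0,0,0,-1,-0.32],[0,0,0,0,0,-1,-0.32],[0,0,0,0,0,-1,-0.32],[0,0,0,0,0,-1,-0.32],[0,0,0,0,0,-1,-0.32],[0,0,0,0,0,-1,-0.32],[0,0,0,0,0,-1,-0.32],[0,0,0,0,0,-1,-0.32]]]' >/dev/null
$p '[[[0,0,0,0,0,-1,-0.32],[0,0,0,0,0,-1,-0.32],[0,0,0,0,0,-1,-0.32],[0,0,0,0,0,-1,-0.32],[0,0,0,0,0,-1,-0.32],[0,0,0,0,0,-1,-0.32],[0,0,0,0,0,-1,-0.32],[0,0,0,0,0,-1,-0.32]]]'
python3 - <<'E'
from h import *
to(.498,.239,.20,-97.5)
c=cap('side')
for t in tabs(c,.133,.165,(.43,.55,.1,.4)): print(t)
for t in tabs(c,.092,.13,(.40,.55,-.33,-.17)): print('ch',t)
E
```

```text
time_s: 24.65
tcp_pos: [0.4985, -0.28, 0.2133]
eef_rot: [-180.0, 0.0, -174.1]
contact_force: [0.1, -0.0, -0.2]
gripper_width: 0.0241
gripper_force: 0.0
time_s: 27.85
tcp_pos: [0.4652, 0.0281, 0.2525]
eef_rot: [-180.0, 0.0, -101.9]
contact_force: [-0.3, -0.3, 0.2]
gripper_width: 0.03
gripper_force: 0.0
to (0.498, 0.239, 0.2) wz -1.1 units [-10.665  -0.25    2.625]
(9, np.float64(323.7), np.float64(277.1), array([0.4513, 0.1656, 0.1359]), np.float64(152.4), array([5., 5.]))
(111, np.float64(299.0), np.float64(302.0), array([0.4963, 0.2439, 0.1489]), np.float64(82.2), array([33., 11.]))
(124, np.float64(296.2), np.float64(335.7), array([0.4938, 0.3246, 0.1494]), np.float64(81.0), array([32., 11.]))
ch (8, np.float64(339.9), np.float64(144.8), array([ 0.4388, -0.3269,  0.1156]), np.float64(8.699999999999989), array([11.,  3.]))
ch (16, np.float64(335.4), np.float64(148.7), array([ 0.4511, -0.3275,  0.1009]), np.float64(176.4), array([ 4., 14.]))
ch (11, np.float64(341.5), np.float64(149.5), array([ 0.4341, -0.3271,  0.099 ]), np.float64(176.3), array([11.,  6.]))
ch (30, np.float64(320.6), np.float64(185.3), array([ 0.4822, -0.1734,  0.098 ]), np.float64(4.5), array([21.,  5.]))
```

```bash
p="python3 -m pendant"
$p '[[[0,0,0,0,0,-1,-0.32],[0,0,0,0,0,-0.05,-0.32],[-0.97,-0.02,0,0,0,0,-0.32],[-0.97,-0.02,0,0,0,0,-0.32],[-0.97,-0.02,0,0,0,0,-0.32],[-0.97,-0.02,0,0,0,0,-0.32],[-0.97,-0.02,0,0,0,0,-0.32],[-0.97,-0.02,0,0,0,0,-0.32]]]' >/dev/null
$p '[[[-0.97,-0.02,0,0,0,0,-0.32],[-0.97,-0.02,0,0,0,0,-0.32],[-0.97,-0.03,0.5,0,0,0,-0.32],[-0.97,-0.03,0.5,0,0,0,-0.32],[-0.97,-0.03,0.5,0,0,0,-0.32],[0,0,0.5,0,0,0,-0.32],[0,0,0.5,0,0,0,-0.32],[0,0,0,0,0,0,-0.32]]]'
python3 - <<'E'
from h import *
to(.498,.239,.160,-97.5)
E
```

```text
time_s: 29.5
tcp_pos: [0.4984, 0.2381, 0.1994]
eef_rot: [179.9, -0.1, -97.9]
contact_force: [-0.3, -0.6, 0.4]
gripper_width: 0.0302
gripper_force: 0.0
to (0.498, 0.239, 0.16) wz -0.1 units [-0.04   0.025  1.97 ]
```

```bash
p="python3 -m pendant"
$p '[[[0,0.03,0.5,0,0,-0.1,-0.32],[0,0,0.5,0,0,0,-0.32],[0,0,0.5,0,0,0,-0.32],[0,0,0.47,0,0,0,-0.32],[0,0,0,0,0,0,-1],[0,0,0,0,0,0,-1],[0,0,0,0,0,0,-1],[0,0,0,0,0,0,-1]]]' 40
$p '[[[0,0,0,0,0,0,-1],[0,0,0,0,0,0,-1],[0,0,0,0,0,0,-1],[0,0,-0.35,0,0,0,-1],[0,0,-0.35,0,0,0,-1],[0,0,0,0,0,0,-1],[0,0,0,0,0,0,-1],[0,0,0,0,0,0,-1]]]'
$p '[[[0,0.8,0,0,0,0,-1],[0,0.8,0,0,0,0,-1],[0,0.8,0,0,0,0,-1],[0,0.8,0,0,0,0,-1],[0,0,-0.6,0,0,0,-1],[0,0,-0.6,0,0,0,-1],[0,0,-0.6,0,0,0,-1],[0,0,-0.6,0,0,0,-1]]]'
```

```text
time_s: 30.3
tcp_pos: [0.499, 0.2392, 0.1626]
eef_rot: [-180.0, 0.0, -97.5]
contact_force: [0.3, 0.7, -0.1]
gripper_width: 0.0095
gripper_force: 40.0
time_s: 31.1
tcp_pos: [0.4986, 0.2389, 0.176]
eef_rot: [180.0, -0.0, -97.5]
contact_force: [0.8, 0.0, -0.6]
gripper_width: 0.0096
gripper_force: 40.0
time_s: 31.9
tcp_pos: [0.4358, 0.2476, 0.2257]
eef_rot: [-180.0, 0.1, -97.5]
contact_force: [0.2, 0.3, -0.8]
gripper_width: 0.0098
gripper_force: 40.0
```

```bash
p="python3 -m pendant"
$p '[[[0,0,-0.6,0,0,0.8,-1],[0,0,-0.6,0,0,0.8,-1],[0,0,-0.6,0,0,0.8,-1],[0,0,-0.6,0,0,0.8,-1],[0,0,0,0,0,0.8,-1],[0,0,0,0,0,0.8,-1],[0,0,0,0,0,0.8,-1],[0,0,0,0,0,0.8,-1]]]' >/dev/null
$p '[[[0,0,0,0,0,0.8,-1],[0,0,0,0,0,0.8,-1],[0,0,0,0,0,0.8,-1],[0,0,0,0,0,0.8,-1],[0,0,0,0,0,0.8,-1],[0,0,0,0,0,0.8,-1],[0,0,0,0,0,0.8,-1],[0,0,0,0,0,0.8,-1]]]' >/dev/null
$p '[[[0,0,0,0,0,0.8,-1],[0,0,0,0,0,0.8,-1],[0,0,0,0,0,0.8,-1],[0,0,0,0,0,0.8,-1],[0,0,0,0,0,0.8,-1],[0,0,0,0,0,0.8,-1],[0,0,0,0,0,0.8,-1],[0,0,0,0,0,0.7,-1]]]'
python3 - <<'E'
from h import *
to(.4915,-.2156,.270,-174)
E
```

```text
time_s: 34.3
tcp_pos: [0.4358, 0.2472, 0.2729]
eef_rot: [180.0, 0.0, -174.1]
contact_force: [-0.3, 0.2, -0.7]
gripper_width: 0.0093
gripper_force: 40.0
to (0.4915, -0.2156, 0.27) wz -0.01 units [ -0.35  -23.305   0.145]
```

```bash
p="python3 -m pendant"
$p '[[[-0.015,-0.97,0,0,0,0,-1],[-0.015,-0.97,0,0,0,0,-1],[-0.015,-0.97,0,0,0,0,-1],[-0.015,-0.97,0,0,0,0,-1],[-0.015,-0.97,0,0,0,0,-1],[-0.015,-0.97,0,0,0,0,-1],[-0.015,-0.97,0,0,0,0,-1],[-0.015,-0.97,0,0,0,0,-1]]]' >/dev/null
$p '[[[-0.015,-0.97,0,0,0,0,-1],[-0.015,-0.97,0,0,0,0,-1],[-0.015,-0.97,0,0,0,0,-1],[-0.015,-0.97,0,0,0,0,-1],[-0.015,-0.97,0,0,0,0,-1],[-0.015,-0.97,0,0,0,0,-1],[-0.015,-0.97,0,0,0,0,-1],[-0.015,-0.97,0,0,0,0,-1]]]' >/dev/null
$p '[[[-0.015,-0.97,0,0,0,0,-1],[-0.015,-0.97,0,0,0,0,-1],[-0.015,-0.97,0,0,0,0,-1],[-0.015,-0.97,0,0,0,0,-1],[-0.015,-0.97,0,0,0,0,-1],[-0.015,-0.97,0,0,0,0,-1],[-0.015,-0.97,0,0,0,0,-1],[-0.015,-0.97,0,0,0,0,-1]]]'
$p '[[[0,0,0,0,0,0,-1],[0,0,0.9,0,0,0,-1],[0,0,0.9,0,0,0,-1],[0,0,0.9,0,0,0,-1],[0,0,0.9,0,0,0,-1],[0,0,0.9,0,0,0,-1],[0,0,0.9,0,0,0,-1],[0,0,0.9,0,0,0,-1]]]'
$p '[[[0,0,0.5,0,0,0,-1],[0,0,0.35,0,0,0,-1],[0,0,0.1,0,0,0,-1],[0,0,0.1,0,0,0,-1],[0,0,0,0,0,0,-1],[0,0,0,0,0,0,-1],[0,0,0,0,0,0,-1],[0,0,0,0,0,0,-1]]]'
```

```text
time_s: 36.7
tcp_pos: [0.4923, -0.2161, 0.2729]
eef_rot: [-180.0, 0.0, -173.9]
contact_force: [1.3, -0.2, -1.1]
gripper_width: 0.0095
gripper_force: 40.0
time_s: 37.5
tcp_pos: [0.4924, -0.2147, 0.1461]
eef_rot: [-180.0, 0.0, -173.9]
contact_force: [-0.1, 0.3, -1.2]
gripper_width: 0.0099
gripper_force: 40.0
time_s: 38.3
tcp_pos: [0.4923, -0.2149, 0.1255]
eef_rot: [-180.0, 0.0, -173.9]
contact_force: [0.4, 0.1, -2.0]
gripper_width: 0.0099
gripper_force: 40.0
```

```bash
p="python3 -m pendant"
$p '[[[0,0,0.08,0,0,0,-1],[0,0,0.07,0,0,0,-1],[0,0,0,0,0,0,-1],[0,0,0,0,0,0,-1],[0,0,0,0,0,0,-0.45],[0,0,0,0,0,0,-0.45],[0,0,0,0,0,0,-0.45],[0,0,0,0,0,0,-0.45]]]'
$p '[[[0,0,-0.6,0,0,0,-0.45],[0,0,-1,0,0,0,-0.45],[0,0,-1,0,0,0,-0.45],[0,0,-1,0,0,0,-0.45],[0,0,-1,0,0,0,-0.45],[0,0.5,-1,0,0,0,-0.32],[0,1,-1,0,0,0,-0.32],[0,1,0,0,0,0,-0.32]]]'
$p '[[[0,1,0,0,0,0,-0.32],[0,1,0,0,0,0,-0.32],[0,1,0,0,0,0,-0.32],[0,1,0,0,0,0,-0.32],[0,1,0,0,0,0,-0.32],[0,1,0,0,0,0,-0.32],[0,1,0,0,0,0,-0.32],[0,1,0,0,0,0,-0.32]]]' >/dev/null
$p '[[[0,1,0,0,0,0,-0.32],[0,1,0,0,0,0,-0.32],[0,1,0,0,0,0,-0.32],[0,1,0,0,0,0,-0.32],[0,1,0,0,0,-1,-0.32],[0,0,0,0,0,-1,-0.32],[0,0,0,0,0,-1,-0.32],[0,0,0,0,0,-1,-0.32]]]' >/dev/null
$p '[[[0,0,0,0,0,-1,-0.32],[0,0,0,0,0,-1,-0.32],[0,0,0,0,0,-1,-0.32],[0,0,0,0,0,-1,-0.32],[0,0,0,0,0,-1,-0.32],[0,0,0,0,0,-1,-0.32],[0,0,0,0,0,-1,-0.32],[0,0,0,0,0,-1,-0.32]]]' >/dev/null
$p '[[[0,0,0,0,0,-1,-0.32],[0,0,0,0,0,-1,-0.32],[0,0,0,0,0,-1,-0.32],[0,0,0,0,0,-1,-0.32],[0,0,0,0,0,-1,-0.32],[0,0,0,0,0,-1,-0.32],[0,0,0,0,0,-1,-0.32],[0,0,0,0,0,0,-0.32]]]'
python3 - <<'E'
from h import *
to(.496,.319,.20,-97.5)
c=cap('side'); cv2.imwrite('pics/s2.png',c['frame'])
for t in tabs(c,.133,.165,(.43,.55,.2,.4)): print(t)
for t in tabs(c,.092,.125,(.5,.7,-.05,.1)): print('stand',t)
E
```

```text
time_s: 39.1
tcp_pos: [0.4921, -0.2149, 0.122]
eef_rot: [180.0, -0.0, -173.9]
contact_force: [0.1, 0.5, -0.5]
gripper_width: 0.0243
gripper_force: 0.0
time_s: 39.9
tcp_pos: [0.488, -0.1652, 0.258]
eef_rot: [-179.9, 0.3, -173.9]
contact_force: [0.5, 0.2, -0.2]
gripper_width: 0.0296
gripper_force: 0.0
time_s: 43.1
tcp_pos: [0.4591, 0.0933, 0.255]
eef_rot: [-180.0, 0.0, -97.8]
contact_force: [0.4, -0.3, 0.5]
gripper_width: 0.0293
gripper_force: 0.0
to (0.496, 0.319, 0.2) wz -0.08 units [-11.43   -0.355   2.75 ]
(125, np.float64(296.3), np.float64(335.6), array([0.4937, 0.3245, 0.1494]), np.float64(81.2), array([35., 10.]))
stand (64, np.float64(274.2), np.float64(225.6), array([ 0.5833, -0.0111,  0.1058]), np.float64(94.0), array([10., 37.]))
```

View pics/s2.png

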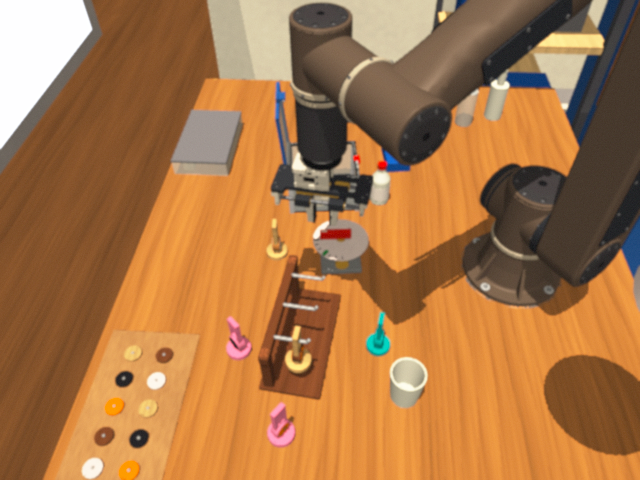

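Side view: the one remaining hanging holder is at (297,350). The standing one has been knocked to (276,240), now around (.585,-.014). Two pegs are empty. Next, the hanging one.

```bash
p="python3 -m pendant"
$p '[[[-0.95,-0.03,0,0,0,0,-0.32],[-0.95,-0.03,0,0,0,0,-0.32],[-0.95,-0.03,0,0,0,0,-0.32],[-0.95,-0.03,0,0,0,0,-0.32],[-0.95,-0.03,0,0,0,0,-0.32],[-0.95,-0.03,0,0,0,0,-0.32],[-0.95,-0.03,0,0,0,0,-0.32],[-0.95,-0.03,0,0,0,0,-0.32]]]' >/dev/null
$p '[[[-0.95,-0.03,0.5,0,0,-0.05,-0.32],[-0.95,-0.03,0.5,0,0,0,-0.32],[-0.95,-0.03,0.5,0,0,0,-0.32],[-0.95,-0.03,0.5,0,0,0,-0.32],[0,0,0.5,0,0,0,-0.32],[0,0,0.25,0,0,0,-0.32],[0,0,0,0,0,0,-0.32],[0,0,0,0,0,0,-0.32]]]'
python3 - <<'E'
from h import *
to(.496,.319,.161,-97.5)
E
```

```text
time_s: 44.75
tcp_pos: [0.4974, 0.3179, 0.1994]
eef_rot: [-180.0, -0.0, -97.7]
contact_force: [0.9, 0.5, 0.9]
gripper_width: 0.0296
gripper_force: 0.0
to (0.496, 0.319, 0.161) wz -0.05 units [-0.045  0.075  1.92 ]
```

```bash
p="python3 -m pendant"
$p '[[[-0.04,0.08,0.5,0,0,0,-0.32],[0,0,0.5,0,0,0,-0.32],[0,0,0.5,0,0,0,-0.32],[0,0,0.42,0,0,0,-0.32],[0,0,0,0,0,0,-1],[0,0,0,0,0,0,-1],[0,0,0,0,0,0,-1],[0,0,0,0,0,0,-1]]]' 40
$p '[[[0,0,0,0,0,0,-1],[0,0,0,0,0,0,-1],[0,0,0,0,0,0,-1],[0,0,-0.35,0,0,0,-1],[0,0,-0.35,0,0,0,-1],[0,0,0,0,0,0,-1],[0,0,0,0,0,0,-1],[0,0,0,0,0,0,-1]]]'
$p '[[[0,0.8,0,0,0,0,-1],[0,0.8,0,0,0,0,-1],[0,0.8,0,0,0,0,-1],[0,0.8,0,0,0,0,-1],[0,0,-0.6,0,0,0,-1],[0,0,-0.6,0,0,0,-1],[0,0,-0.6,0,0,0,-1],[0,0,-0.6,0,0,0,-1]]]'
$p '[[[0,0,-0.6,0,0,0.8,-1],[0,0,-0.6,0,0,0.8,-1],[0,0,-0.6,0,0,0.8,-1],[0,0,-0.6,0,0,0.8,-1],[0,0,0,0,0,0.8,-1],[0,0,0,0,0,0.8,-1],[0,0,0,0,0,0.8,-1],[0,0,0,0,0,0.8,-1]]]' >/dev/null
$p '[[[0,0,0,0,0,0.8,-1],[0,0,0,0,0,0.8,-1],[0,0,0,0,0,0.8,-1],[0,0,0,0,0,0.8,-1],[0,0,0,0,0,0.8,-1],[0,0,0,0,0,0.8,-1],[0,0,0,0,0,0.8,-1],[0,0,0,0,0,0.8,-1]]]' >/dev/null
$p '[[[0,0,0,0,0,0.8,-1],[0,0,0,0,0,0.8,-1],[0,0,0,0,0,0.8,-1],[0,0,0,0,0,0.8,-1],[0,0,0,0,0,0.8,-1],[0,0,0,0,0,0.8,-1],[0,0,0,0,0,0.8,-1],[0,0,0,0,0,0.7,-1]]]'
python3 - <<'E'
from h import *
to(.4337,-.288,.270,-174)
E
```

```text
time_s: 45.55
tcp_pos: [0.4959, 0.3194, 0.1611]
eef_rot: [-180.0, 0.0, -97.7]
contact_force: [-0.6, 0.4, -0.6]
gripper_width: 0.0097
gripper_force: 40.0
time_s: 46.35
tcp_pos: [0.4956, 0.3191, 0.1746]
eef_rot: [180.0, -0.0, -97.7]
contact_force: [-0.0, -0.5, -1.5]
gripper_width: 0.0095
gripper_force: 40.0
time_s: 47.15
tcp_pos: [0.4328, 0.3281, 0.2243]
eef_rot: [-180.0, 0.1, -97.7]
contact_force: [0.7, -1.0, -1.0]
gripper_width: 0.0099
gripper_force: 40.0
time_s: 49.55
tcp_pos: [0.4328, 0.3277, 0.2715]
eef_rot: [180.0, 0.0, -174.3]
contact_force: [0.3, -0.2, -1.6]
gripper_width: 0.0096
gripper_force: 40.0
to (0.4337, -0.288, 0.27) wz -0.06 units [  3.175 -30.62    0.075]
```

```bash
p="python3 -m pendant"
for i in 1; do :; done
$p '[[[0.1,-0.957,0,0,0,0,-1],[0.1,-0.957,0,0,0,0,-1],[0.1,-0.957,0,0,0,0,-1],[0.1,-0.957,0,0,0,0,-1],[0.1,-0.957,0,0,0,0,-1],[0.1,-0.957,0,0,0,0,-1],[0.1,-0.957,0,0,0,0,-1],[0.1,-0.957,0,0,0,0,-1]]]' >/dev/null
$p '[[[0.1,-0.957,0,0,0,0,-1],[0.1,-0.957,0,0,0,0,-1],[0.1,-0.957,0,0,0,0,-1],[0.1,-0.957,0,0,0,0,-1],[0.1,-0.957,0,0,0,0,-1],[0.1,-0.957,0,0,0,0,-1],[0.1,-0.957,0,0,0,0,-1],[0.1,-0.957,0,0,0,0,-1]]]' >/dev/null
$p '[[[0.1,-0.957,0,0,0,0,-1],[0.1,-0.957,0,0,0,0,-1],[0.1,-0.957,0,0,0,0,-1],[0.1,-0.957,0,0,0,0,-1],[0.1,-0.957,0,0,0,0,-1],[0.1,-0.957,0,0,0,0,-1],[0.1,-0.957,0,0,0,0,-1],[0.1,-0.957,0,0,0,0,-1]]]' >/dev/null
$p '[[[0.1,-0.957,0,0,0,0,-1],[0.1,-0.957,0,0,0,0,-1],[0.1,-0.957,0,0,0,0,-1],[0.1,-0.957,0,0,0,0,-1],[0.1,-0.957,0,0,0,0,-1],[0.1,-0.957,0,0,0,0,-1],[0.1,-0.957,0,0,0,0,-1],[0.1,-0.957,0,0,0,0,-1]]]'
$p '[[[0,0,0,0,0,0,-1],[0,0,0.2,0,0,0,-1],[0,0,0,0,0,0,-1],[0,0,0,0,0,0,-1],[0,0,0,0,0,0,-1],[0,0,0,0,0,0,-1],[0,0,0,0,0,0,-1],[0,0,0,0,0,0,-1]]]'
python3 - <<'E'
from h import *
to(.4337,-.288,.121,-174)
E
```

```text
time_s: 52.75
tcp_pos: [0.431, -0.2894, 0.2708]
eef_rot: [-180.0, -0.0, -174.1]
contact_force: [-0.1, 0.0, -0.5]
gripper_width: 0.0093
gripper_force: 40.0
time_s: 53.55
tcp_pos: [0.4319, -0.2879, 0.2668]
eef_rot: [-180.0, 0.0, -174.1]
contact_force: [-0.0, 0.1, -2.0]
gripper_width: 0.0098
gripper_force: 40.0
to (0.4337, -0.288, 0.121) wz -0.02 units [-0.085 -0.015  7.29 ]
```

```bash
p="python3 -m pendant"
$p '[[[-0.08,0,0.88,0,0,0,-1],[0,0,0.88,0,0,0,-1],[0,0,0.88,0,0,0,-1],[0,0,0.88,0,0,0,-1],[0,0,0.88,0,0,0,-1],[0,0,0.88,0,0,0,-1],[0,0,0.88,0,0,0,-1],[0,0,0.8,0,0,0,-1]]]'
$p '[[[0,0,0.1,0,0,0,-1],[0,0,0.1,0,0,0,-1],[0,0,0.1,0,0,0,-1],[0,0,0.05,0,0,0,-1],[0,0,0,0,0,0,-1],[0,0,0,0,0,0,-1],[0,0,0,0,0,0,-1],[0,0,0,0,0,0,-1]]]'
```

```text
time_s: 54.35
tcp_pos: [0.4334, -0.2878, 0.1268]
eef_rot: [180.0, -0.0, -174.1]
contact_force: [-0.1, 0.0, -1.3]
gripper_width: 0.0096
gripper_force: 40.0
time_s: 55.15
tcp_pos: [0.4339, -0.2879, 0.1211]
eef_rot: [-180.0, 0.1, -174.1]
contact_force: [0.1, 0.8, 2.8]
gripper_width: 0.0097
gripper_force: 40.0
```

```bash
p="python3 -m pendant"
$p '[[[0,0,0,0,0,0,-0.45],[0,0,0,0,0,0,-0.45],[0,0,0,0,0,0,-0.45],[0,0,-0.6,0,0,0,-0.45],[0,0,-1,0,0,0,-0.45],[0,0,-1,0,0,0,-0.45],[0,0,-1,0,0,0,-0.45],[0,0,-1,0,0,0,-0.45]]]'
$p '[[[0,0.5,-1,0,0,0,-0.32],[0,1,-1,0,0,0,-0.32],[0,1,0,0,0,0,-0.32],[0,1,0,0,0,0,-0.32],[0,1,0,0,0,0,-0.32],[0,1,0,0,0,0,-0.32],[0,1,0,0,0,0,-0.32],[0,1,0,0,0,0,-0.32]]]' >/dev/null
$p '[[[0,1,0,0,0,0,-0.32],[0,1,0,0,0,0,-0.32],[0,1,0,0,0,0,-0.32],[0,1,0,0,0,0,-0.32],[0,1,0,0,0,0,-0.32],[0,1,0,0,0,0,-0.32],[0,0,0,0,0,-1,-0.32],[0,0,0,0,0,-1,-0.32]]]' >/dev/null
$p '[[[0,0,0,0,0,-1,-0.32],[0,0,0,0,0,-1,-0.32],[0,0,0,0,0,-1,-0.32],[0,0,0,0,0,-1,-0.32],[0,0,0,0,0,-1,-0.32],[0,0,0,0,0,-1,-0.32],[0,0,0,0,0,-1,-0.32],[0,0,0,0,0,-1,-0.32]]]' >/dev/null
$p '[[[0,0,0,0,0,-1,-0.32],[0,0,0,0,0,-1,-0.32],[0,0,0,0,0,-1,-0.32],[0,0,0,0,0,-1,-0.32],[0,0,0,0,0,-1,-0.32],[0,0,0,0,0,-1,-0.32],[0,0,0,0,0,-1,-0.32],[0,0,0,0,0,-1,-0.32]]]' >/dev/null
$p '[[[0,0,0,0,0,-1,-0.32],[0,0,0,0,0,-1,-0.32],[0,0,0,0,0,-1,-0.32],[0,0,0,0,0,-1,-0.32],[0,0,0,0,0,0,-0.32],[0,0,0,0,0,0,-0.32],[0,0,0,0,0,0,-0.32],[0,0,0,0,0,0,-0.32]]]'
python3 - <<'E'
from h import *
for n in('side','top'):
    c=cap(n)
    for t in tabs(c,.09,.125,(.5,.7,-.1,.1)): print(n,t)
to(.586,-.015,.16,-86)
E
```

```text
time_s: 55.95
tcp_pos: [0.4334, -0.2879, 0.2143]
eef_rot: [-180.0, 0.0, -174.1]
contact_force: [1.1, 0.3, -0.2]
gripper_width: 0.024
gripper_force: 0.0
time_s: 59.95
tcp_pos: [0.4056, -0.0193, 0.2527]
eef_rot: [-180.0, 0.0, -86.1]
contact_force: [-0.0, 0.0, 0.2]
gripper_width: 0.03
gripper_force: 0.0
side (65, np.float64(274.2), np.float64(225.8), array([ 0.5833, -0.011 ,  0.1054]), np.float64(94.8), array([10., 35.]))
top (45, np.float64(332.8), np.float64(195.1), array([ 0.5862, -0.0177,  0.106 ]), np.float64(96.6), array([11., 29.]))
to (0.586, -0.015, 0.16) wz -0.03 units [ 0.415 -9.015  4.63 ]
```

```bash
p="python3 -m pendant"
$p '[[[0,0,0,0,0,-0.4,-0.32],[0.1,-1,0,0,0,0,-0.32],[0.1,-1,0,0,0,0,-0.32],[0.1,-1,0,0,0,0,-0.32],[0.1,-1,0.5,0,0,0,-0.32],[0.1,-1,0.5,0,0,0,-0.32],[0.1,-1,0.5,0,0,0,-0.32],[0.1,-1,0.5,0,0,0,-0.32]]]' >/dev/null
$p '[[[0,-1,1,0,0,0,-0.32],[0,-0.95,0.6,0,0,0,-0.32],[0,0,1,0,0,0,-0.32],[0,0,0,0,0,0,-0.32],[0,0,0,0,0,0,-0.32],[0,0,0,0,0,0,-0.32],[0,0,0,0,0,0,-0.32],[0,0,0,0,0,0,-0.32]]]'
python3 - <<'E'
from h import *
to(.585,-.016,.114,-84.5)
c=cap('side')
cv2.imwrite('pics/d1.png',cv2.resize(c['frame'][180:280,220:350],None,fx=5,fy=5,interpolation=cv2.INTER_CUBIC))
E
```

```text
time_s: 61.65
tcp_pos: [0.5853, -0.0159, 0.1616]
eef_rot: [-179.9, 0.0, -84.5]
contact_force: [-0.4, -0.6, 0.4]
gripper_width: 0.0298
gripper_force: 0.0
to (0.585, -0.016, 0.114) wz 0.01 units [0.005 0.02  2.38 ]
```

View pics/d1.png

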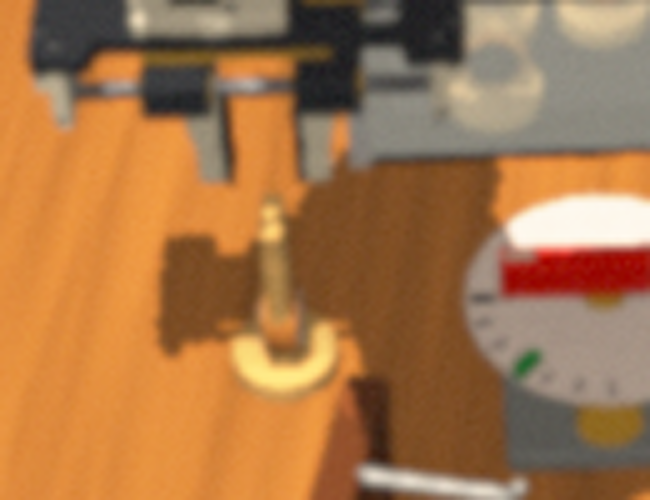

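The fingers at (212,150) and (318,150) straddle the tab at (272,210). Descend, grip, carry.

```bash
p="python3 -m pendant"
$p '[[[0,0,0.6,0,0,0,-0.32],[0,0,0.6,0,0,0,-0.32],[0,0,0.6,0,0,0,-0.32],[0,0,0.58,0,0,0,-0.32],[0,0,0,0,0,0,-1],[0,0,0,0,0,0,-1],[0,0,0,0,0,0,-1],[0,0,0,0,0,0,-1]]]' 40
$p '[[[0,0,0,0,0,0,-1],[0,0,0,0,0,0,-1],[0,0,-1,0,0,0,-1],[0,0,-1,0,0,0,-1],[0,0,-1,0,0,0,-1],[0,0,-1,0,0,0,-1],[0,0,-1,0,0,0,-1],[0,0,-1,0,0,0,-1]]]'
$p '[[[0,0.95,-1,0,0,0,-1],[0,0.95,-0.8,0,0,0,-1],[0,0.95,0,0,0,0,-1],[0,0.95,0,0,0,0,-1],[0,0.95,0,0,0,0,-1],[0,0.95,0,0,0,0,-1],[0,0.95,0,0,0,0,-1],[0,0.95,0,0,0,0,-1]]]'
$p '[[[0,0,0,0,0,0.9,-1],[0,0,0,0,0,0.9,-1],[0,0,0,0,0,0.9,-1],[0,0,0,0,0,0.9,-1],[0,0,0,0,0,0.9,-1],[0,0,0,0,0,0.9,-1],[0,0,0,0,0,0.9,-1],[0,0,0,0,0,0.9,-1]]]' >/dev/null
$p '[[[0,0,0,0,0,0.9,-1],[0,0,0,0,0,0.9,-1],[0,0,0,0,0,0.9,-1],[0,0,0,0,0,0.9,-1],[0,0,0,0,0,0.9,-1],[0,0,0,0,0,0.9,-1],[0,0,0,0,0,0.9,-1],[0,0,0,0,0,0.9,-1]]]' >/dev/null
$p '[[[0,0,0,0,0,0.9,-1],[0,0,0,0,0,0.9,-1],[0,0,0,0,0,0.9,-1],[0,0,0,0,0,0.9,-1],[0,0,0,0,0,0.9,-1],[0,0,0,0,0,0.9,-1],[0,0,0,0,0,0.9,-1],[0,0,0,0,0,0.9,-1]]]' >/dev/null
$p '[[[0,0,0,0,0,0.8,-1],[0,0,0,0,0,0,-1],[0,0,0,0,0,0,-1],[0,0,0,0,0,0,-1],[0,0,0,0,0,0,-1],[0,0,0,0,0,0,-1],[0,0,0,0,0,0,-1],[0,0,0,0,0,0,-1]]]'
python3 - <<'E'
from h import *
to(.4268,-.2224,.270,-174)
c=cap('side'); f=c['frame']
cv2.imwrite('pics/ch2.png',cv2.resize(f[110:230,270:390],None,fx=5,fy=5,interpolation=cv2.INTER_CUBIC))
E
```

```text
time_s: 62.5
tcp_pos: [0.5854, -0.0159, 0.1134]
eef_rot: [-180.0, 0.0, -84.5]
contact_force: [-0.2, 0.3, -1.5]
gripper_width: 0.0094
gripper_force: 40.0
time_s: 63.3
tcp_pos: [0.5848, -0.016, 0.2338]
eef_rot: [180.0, 0.0, -84.5]
contact_force: [0.5, 0.0, -1.6]
gripper_width: 0.0096
gripper_force: 40.0
time_s: 64.1
tcp_pos: [0.4328, -0.0308, 0.2689]
eef_rot: [180.0, 0.0, -84.5]
contact_force: [0.2, 0.2, -0.8]
gripper_width: 0.0098
gripper_force: 40.0
time_s: 67.3
tcp_pos: [0.4338, -0.0306, 0.269]
eef_rot: [-180.0, -0.0, -174.1]
contact_force: [0.0, 0.1, -1.7]
gripper_width: 0.0096
gripper_force: 40.0
to (0.4268, -0.2224, 0.27) wz -0.02 units [ 1.355 -9.5   -0.05 ]
```

View pics/ch2.png

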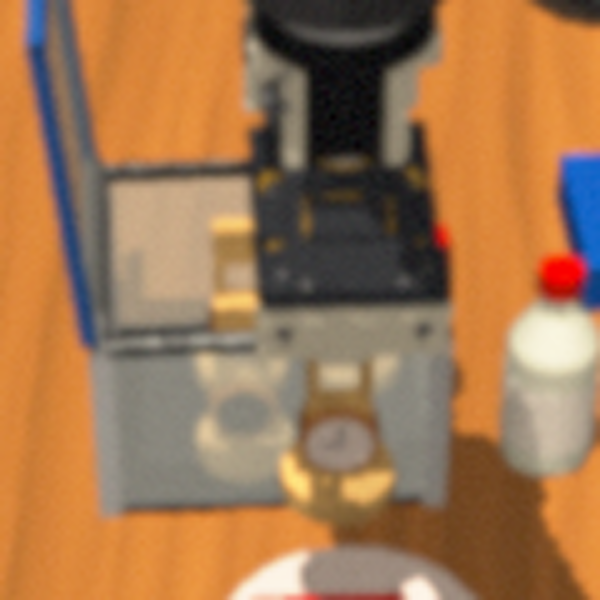

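Placed holders stand upright inside (tabs around (235,225) and (235,310) in the crop), and the fourth is in hand. Place it in the remaining slot.

```bash
p="python3 -m pendant"
$p '[[[0.135,-0.95,0,0,0,0,-1],[0.135,-0.95,0,0,0,0,-1],[0.135,-0.95,0,0,0,0,-1],[0.135,-0.95,0,0,0,0,-1],[0.135,-0.95,0,0,0,0,-1],[0.135,-0.95,0,0,0,0,-1],[0.135,-0.95,0,0,0,0,-1],[0.135,-0.95,0,0,0,0,-1]]]' >/dev/null
$p '[[[0.135,-0.95,0,0,0,0,-1],[0.135,-0.95,0,0,0,0,-1],[0,0,0,0,0,0,-1],[0,0,0,0,0,0,-1],[0,0,0.6,0,0,0,-1],[0,0,0.6,0,0,0,-1],[0,0,0.6,0,0,0,-1],[0,0,0,0,0,0,-1]]]'
$p '[[[0,0,0.85,0,0,0,-1],[0,0,0.85,0,0,0,-1],[0,0,0.85,0,0,0,-1],[0,0,0.85,0,0,0,-1],[0,0,0.85,0,0,0,-1],[0,0,0.85,0,0,0,-1],[0,0,0.2,0,0,0,-1],[0,0,0,0,0,0,-1]]]'
python3 - <<'E'
from h import *
to(.4268,-.2224,.119,-174)
E
```

```text
time_s: 68.95
tcp_pos: [0.4253, -0.2217, 0.2305]
eef_rot: [179.9, -0.2, -174.1]
contact_force: [-0.2, 0.9, -1.3]
gripper_width: 0.0098
gripper_force: 40.0
time_s: 69.75
tcp_pos: [0.4264, -0.2223, 0.1267]
eef_rot: [180.0, -0.1, -174.1]
contact_force: [0.7, -0.2, -1.0]
gripper_width: 0.0094
gripper_force: 40.0
to (0.4268, -0.2224, 0.119) wz -0.01 units [-0.02  -0.005  0.385]
```

```bash
p="python3 -m pendant"
$p '[[[0,0,0.2,0,0,0,-1],[0,0,0.1,0,0,0,-1],[0,0,0.07,0,0,0,-1],[0,0,0,0,0,0,-1],[0,0,0,0,0,0,-1],[0,0,0,0,0,0,-0.45],[0,0,0,0,0,0,-0.45],[0,0,0,0,0,0,-0.45]]]'
$p '[[[0,0,0,0,0,0,-0.45],[0,0,-0.6,0,0,0,-0.45],[0,0,-1,0,0,0,-0.45],[0,0,-1,0,0,0,-0.45],[0,0,-1,0,0,0,-0.45],[0,0,-1,0,0,0,-0.45],[0,0,-1,0,0,0,-0.45],[0,0,-1,0,0,0,-1]]]'
$p '[[[0,0,-1,0,0,0,-1],[0,0,-1,0,0,0,-1],[0,0,-1,0,0,0,-1],[0,0,-1,0,0,0,-1],[0,0,-1,0,0,0,-1],[0,0,-1,0,0,0,-1],[0,0,-0.8,0,0,0,-1],[0,0,0,0,0,0,-1]]]'
python3 - <<'E'
from h import *
to(.635,-.235,.385,-174)
c=cap('side'); f=c['frame']
cv2.imwrite('pics/ch3.png',cv2.resize(f[80:230,260:410],None,fx=4,fy=4,interpolation=cv2.INTER_CUBIC))
for t in tabs(c,.095,.125,(.39,.56,-.32,-.18)): print(t)
c=cap('top'); P=cloud(c); hs=cv2.cvtColor(c['frame'],cv2.COLOR_BGR2HSV); b=cv2.inRange(hs,(105,120,40),(125,255,255))>0
q=P[b&(P[...,2]>.295)&(P[...,2]<.4)&(P[...,1]<-.1)&(P[...,1]>-.4)&(P[...,0]>.5)]; print(len(q),q.mean(0) if len(q) else 0)
E
```

```text
time_s: 70.55
tcp_pos: [0.4268, -0.2224, 0.1198]
eef_rot: [-180.0, 0.0, -174.1]
contact_force: [-0.5, -0.1, 0.8]
gripper_width: 0.0231
gripper_force: 0.0
time_s: 71.35
tcp_pos: [0.4264, -0.2223, 0.2525]
eef_rot: [180.0, 0.0, -174.1]
contact_force: [0.4, 0.4, -0.2]
gripper_width: 0.0201
gripper_force: 0.0
time_s: 72.15
tcp_pos: [0.4273, -0.2227, 0.3899]
eef_rot: [-179.9, 0.2, -174.1]
contact_force: [0.1, 0.7, -0.5]
gripper_width: 0.0005
gripper_force: 0.0
to (0.635, -0.235, 0.385) wz -0.02 units [-10.265  -1.695   0.245]
(87, np.float64(303.7), np.float64(148.0), array([ 0.5395, -0.3165,  0.1079]), np.float64(3.5999999999999943), array([48.,  9.]))
(14, np.float64(316.6), np.float64(146.1), array([ 0.5031, -0.3179,  0.1148]), np.float64(175.7), array([20.,  4.]))
(33, np.float64(355.2), np.float64(154.4), array([ 0.3951, -0.2789,  0.1213]), np.float64(90.5), array([ 8., 68.]))
(89, np.float64(341.0), np.float64(156.6), array([ 0.4337, -0.284 ,  0.1081]), np.float64(6.800000000000011), array([28., 18.]))
(90, np.float64(317.9), np.float64(157.6), array([ 0.4967, -0.276 ,  0.1079]), np.float64(2.9000000000000057), array([28., 19.]))
(87, np.float64(318.1), np.float64(172.5), array([ 0.4914, -0.2116,  0.109 ]), np.float64(2.0999999999999943), array([26., 45.]))
(100, np.float64(342.9), np.float64(171.9), array([ 0.4257, -0.2168,  0.11  ]), np.float64(51.0), array([51., 31.]))
(31, np.float64(345.6), np.float64(181.7), array([ 0.417 , -0.1823,  0.1061]), np.float64(6.699999999999989), array([21.,  6.]))
234 [ 0.58779321 -0.24044981  0.31392036]
```

View pics/ch3.png

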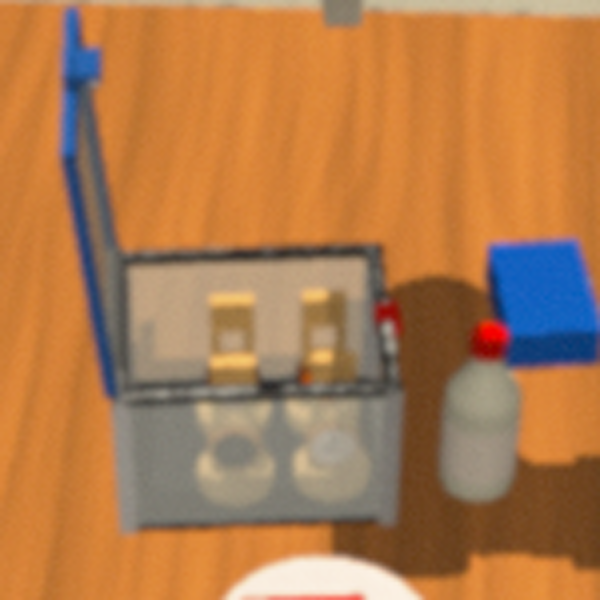

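All four holders stand upright in the chamber (tabs at (232,300), (232,365), (322,300) and (330,365)). The lid is still open. Now go behind the lid.

```bash
p="python3 -m pendant"
$p '[[[-0.935,-0.154,0,0,0,0,-1],[-0.935,-0.154,0,0,0,0,-1],[-0.935,-0.154,0,0,0,0,-1],[-0.935,-0.154,0,0,0,0,-1],[-0.935,-0.154,0,0,0,0,-1],[-0.935,-0.154,0,0,0,0,-1],[-0.935,-0.154,0,0,0,0,-1],[-0.935,-0.154,0,0,0,0,-1]]]' >/dev/null
$p '[[[-0.935,-0.154,0,0,0,0,-1],[-0.935,-0.154,0,0,0,0,-1],[-0.935,-0.154,0,0,0,0,-1],[0,0,0,0,0,0,-1],[0,0,0,0,0,0,-1],[0,0,0.5,0,0,0,-1],[0,0,0.5,0,0,0,-1],[0,0,0,0,0,0,-1]]]'
$p '[[[0,0,0.5,0,0,0,-1],[0,0,0.5,0,0,0,-1],[0,0,0.5,0,0,0,-1],[0,0,0.5,0,0,0,-1],[0,0,0.5,0,0,0,-1],[0,0,0.5,0,0,0,-1],[0,0,0.5,0,0,0,-1],[0,0,0,0,0,0,-1]]]'
```

```text
time_s: 73.85
tcp_pos: [0.6335, -0.2345, 0.3655]
eef_rot: [179.9, -0.1, -174.1]
contact_force: [-0.0, -0.4, -0.5]
gripper_width: 0.0003
gripper_force: 0.0
time_s: 74.65
tcp_pos: [0.6341, -0.2346, 0.2955]
eef_rot: [179.9, -0.2, -174.1]
contact_force: [-0.2, 0.3, 0.5]
gripper_width: 0.0004
gripper_force: 0.0
```

```bash
p="python3 -m pendant"
$p '[[[0.8,0,0.03,0,0,0,-1],[0.8,0,0.03,0,0,0,-1],[0.8,0,0.03,0,0,0,-1],[0.65,0,0.06,0,0,0,-1],[0.65,0,0.06,0,0,0,-1],[0.65,0,0.06,0,0,0,-1],[0.92,0,0.33,0,0,0,-1],[0.92,0,0.33,0,0,0,-1]]]'
$p '[[[0.8,0,0.57,0,0,0,-1],[0.8,0,0.57,0,0,0,-1],[0.64,0,0.75,0,0,0,-1],[0.64,0,0.75,0,0,0,-1],[0.28,0,0.59,0,0,0,-1],[0.28,0,0.59,0,0,0,-1],[0.28,0,0.59,0,0,0,-1],[0,0,0,0,0,0,-1]]]'
python3 - <<'E'
from h import *
c=cap('side'); cv2.imwrite('pics/lid1.png',cv2.resize(c['frame'][60:240,250:430],None,fx=3.3,fy=3.3,interpolation=cv2.INTER_CUBIC))
E
```

```text
time_s: 75.45
tcp_pos: [0.5108, -0.2477, 0.2788]
eef_rot: [-180.0, 0.0, -174.1]
contact_force: [0.4, 0.6, -1.0]
gripper_width: 0.0004
gripper_force: 0.6
time_s: 76.25
tcp_pos: [0.4363, -0.255, 0.1891]
eef_rot: [179.9, -0.1, -174.1]
contact_force: [-0.6, -0.5, 0.5]
gripper_width: 0.0002
gripper_force: 0.3
```

View pics/lid1.png

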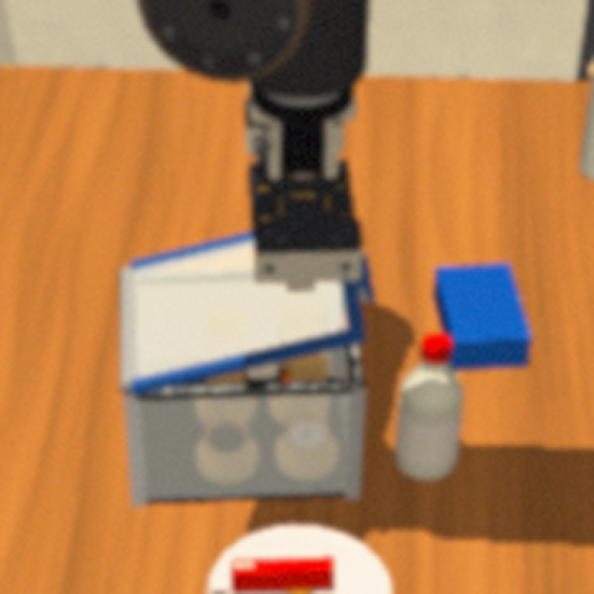

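The lid follows the fingers, with its front edge at about (365,300) in the crop, nearly shut. Press down.

```bash
p="python3 -m pendant"
$p '[[[0.4,0,0.4,0,0,0,-1],[0.4,0,0.4,0,0,0,-1],[0,0,0.25,0,0,0,-1],[0,0,0.25,0,0,0,-1],[0,0,0.2,0,0,0,-1],[0,0,0.1,0,0,0,-1],[0,0,0.1,0,0,0,-1],[0,0,0,0,0,0,-1]]]'
$p '[[[0,0,0.08,0,0,0,-1],[0,0,0.08,0,0,0,-1],[0,0,0.08,0,0,0,-1],[0,0,0,0,0,0,-1],[0,0,0,0,0,0,-1],[0,0,0,0,0,0,-1],[0,0,0,0,0,0,-1],[0,0,0,0,0,0,-1]]]'
```

```text
time_s: 77.1
tcp_pos: [0.4206, -0.257, 0.1567]
eef_rot: [180.0, -0.1, -174.1]
contact_force: [-4.4, -0.6, 6.2]
gripper_width: 0.0001
gripper_force: 3.0
time_s: 77.9
tcp_pos: [0.4217, -0.2569, 0.152]
eef_rot: [180.0, 0.0, -174.1]
contact_force: [0.5, -0.3, -0.4]
gripper_width: 0.0007
gripper_force: 0.0
```

```bash
p="python3 -m pendant"
$p '[[[0,0,0.1,0,0,0,-1],[0,0,0.1,0,0,0,-1],[0,0,0.1,0,0,0,-1],[0,0,0,0,0,0,-1],[0,0,0,0,0,0,-1],[0,0,0,0,0,0,-1],[0,0,0,0,0,0,-1],[0,0,0,0,0,0,-1]]]'
$p '[[[0,0,-0.5,0,0,0,-1],[0,0,-1,0,0,0,-1],[0,0,-1,0,0,0,-1],[0,0,-1,0,0,0,-1],[0,0,-1,0,0,0,-1],[0,0,-1,0,0,0,-1],[0,0,0,0,0,0,0],[0,0,0,0,0,0,0]]]'
python3 - <<'E'
from h import *
for n in ('side','top'):
    c=cap(n); P=cloud(c); hs=cv2.cvtColor(c['frame'],cv2.COLOR_BGR2HSV); b=cv2.inRange(hs,(105,120,40),(125,255,255))>0
    q=P[b&(P[...,1]<-.1)&(P[...,1]>-.36)&(P[...,0]>.36)&(P[...,2]<.5)&(P[...,2]>.1)]
    if len(q)<20: continue
    l=(q[:,0]-.4795)*.9945+(q[:,1]+.251)*.1045; k=q[:,2]>.12
    print(n,len(q),np.polyfit(l[k],q[k,2],1),'front z',np.median(q[(l<-.08)&k,2]),'back',np.median(q[(l>.06)&k,2]))
to(.4225,-.0055,.2505,-176)
E
```

```text
time_s: 78.7
tcp_pos: [0.4218, -0.2571, 0.1466]
eef_rot: [-180.0, 0.0, -174.1]
contact_force: [-1.8, 1.6, 9.3]
gripper_width: 0.0004
gripper_force: 4.2
time_s: 79.5
tcp_pos: [0.4216, -0.2569, 0.2563]
eef_rot: [180.0, 0.1, -174.1]
contact_force: [-0.4, 0.3, -0.2]
gripper_width: 0.0108
gripper_force: 0.0
side 338 [-0.00790954  0.12954197] front z 0.13074741273315038 back 0.1288364958211976
top 60 [-0.01242234  0.13090985] front z nan back 0.13032659774585753
to (0.4225, -0.0055, 0.2505) wz 0.48 units [-0.945 12.525  0.24 ]
  return _methods._mean(a, axis=axis, dtype=dtype,
  ret = ret.dtype.type(ret / rcount)
```

The lid is flat (slope about 0.01 rad, front z .131) and stays down unpressed, so it is caught. Now back to the valve.

```bash
p="python3 -m pendant"
$p '[[[-0.07,0.9,0,0,0,0,0],[-0.07,0.9,0,0,0,0,0],[-0.07,0.9,0,0,0,0,0],[-0.07,0.9,0,0,0,0,0],[-0.07,0.9,0,0,0,0,0],[-0.07,0.9,0,0,0,0,0],[-0.07,0.9,0,0,0,0,0],[-0.07,0.9,0,0,0,0,0]]]' >/dev/null
$p '[[[-0.07,0.9,0,0,0,0,0],[-0.07,0.9,0,0,0,0,0],[-0.07,0.9,0,0,0,0,0],[-0.07,0.9,0,0,0,0,0],[-0.07,0.9,0,0,0,0,0],[-0.07,0.83,0,0,0,0,0],[0,0,0,0,0,0,0],[0,0,0,0,0,0,0]]]' >/dev/null
$p '[[[0,0,0.8,0,0,0,0],[0,0,0.8,0,0,0,0],[0,0,0.8,0,0,0,0],[0,0,0.8,0,0,0,0],[0,0,0.8,0,0,0,0],[0,0,0.8,0,0,0,0],[0,0,0,0,0,0,0],[0,0,0,0,0,0,0]]]'
python3 - <<'E'
from h import *
to(.4223,-.0055,.105,-174.3)
E
```

```text
time_s: 82.0
tcp_pos: [0.4152, -0.0063, 0.16]
eef_rot: [-180.0, -0.1, -174.1]
contact_force: [-0.8, -0.4, 0.2]
gripper_width: 0.044
gripper_force: 0.0
to (0.4223, -0.0055, 0.105) wz 0.05 units [-0.355  0.005  2.75 ]
```

```bash
p="python3 -m pendant"
$p '[[[-0.35,0,0.6,0,0,0,0],[0,0,0.6,0,0,0,0],[0,0,0.6,0,0,0,0],[0,0,0.6,0,0,0,0],[0,0,0.35,0,0,0,0],[0,0,0,0,0,0,-1],[0,0,0,0,0,0,-1],[0,0,0,0,0,0,-1]]]' 20
$p '[[[0,0,0,0,0,0,-1],[0,0,0,0,0,0,-1],[0,0,0,0,0,0,-1],[0,0,0,0,0,0,-1],[0,0,0,0,0,-0.5,-1],[0,0,0,0,0,-1,-1],[0,0,0,0,0,-1,-1],[0,0,0,0,0,-1,-1]]]'
$p '[[[0,0,0,0,0,-1,-1],[0,0,0,0,0,-1,-1],[0,0,0,0,0,-1,-1],[0,0,0,0,0,-1,-1],[0,0,0,0,0,-1,-1],[0,0,0,0,0,-1,-1],[0,0,0,0,0,-1,-1],[0,0,0,0,0,-0.7,-1]]]'
$p '[[[0,0,0,0,0,0,-1],[0,0,0,0,0,0,-1],[0,0,0,0,0,0,-1],[0,0,0,0,0,0,0],[0,0,0,0,0,0,0],[0,0,0,0,0,0,0],[0,0,0,0,0,0,0],[0,0,0,0,0,0,0]]]'
$p '[[[0,0,-0.5,0,0,0,0],[0,0,-1,0,0,0,0],[0,0,-1,0,0,0,0],[0,0,-1,0,0,0,0],[0,0,-1,0,0,0,0],[0,0,-1,0,0,0,0],[0,0,-1,0,0,0,0],[0,0,-1,0,0,0,0]]]'
```

```text
time_s: 82.8
tcp_pos: [0.4227, -0.0048, 0.1057]
eef_rot: [180.0, 0.1, -174.1]
contact_force: [0.6, 0.4, -0.1]
gripper_width: 0.0253
gripper_force: 0.0
time_s: 83.6
tcp_pos: [0.4226, -0.0055, 0.1055]
eef_rot: [-179.9, 0.0, -159.9]
contact_force: [3.2, -7.4, 1.7]
gripper_width: 0.0138
gripper_force: 20.0
time_s: 84.4
tcp_pos: [0.4228, -0.0059, 0.1055]
eef_rot: [-179.9, -0.0, -129.1]
contact_force: [4.9, -9.6, 0.1]
gripper_width: 0.0137
gripper_force: 20.0
time_s: 85.2
tcp_pos: [0.4222, -0.0048, 0.105]
eef_rot: [180.0, 0.0, -129.3]
contact_force: [1.3, -0.1, -0.1]
gripper_width: 0.0428
gripper_force: 0.0
time_s: 86.0
tcp_pos: [0.422, -0.005, 0.2567]
eef_rot: [-180.0, 0.0, -129.3]
contact_force: [0.5, 0.6, -1.0]
gripper_width: 0.0438
gripper_force: 0.0
```

```bash
p="python3 -m pendant"
$p '[[[0.9,-0.75,0,0,0,0,0],[0.9,-0.75,0,0,0,0,0],[0.9,-0.75,0,0,0,0,0],[0.9,-0.75,0,0,0,0,0],[0.9,-0.75,0,0,0,0,0],[0.9,-0.75,0,0,0,0,0],[0.9,-0.75,0,0,0,0,0],[0.9,-0.75,0,0,0,0,0]]]' >/dev/null
$p '[[[0.9,-0.75,0,0,0,0,0],[0.9,-0.75,0,0,0,0,0],[0,0,0,0,0,0,0],[0,0,0,0,0,0,0],[0,0,0,0,0,0,0],[0,0,0,0,0,0,0],[0,0,0,0,0,0,0],[0,0,0,0,0,0,0]]]'
cat > m.py <<'E'
from h import *
def meas(n,box):
    c=cap(n); f=c['frame']; hs=cv2.cvtColor(f,cv2.COLOR_BGR2HSV); x0,y0,x1,y1=box
    B=np.zeros((480,640),bool); B[y0:y1,x0:x1]=1
    # top face: red within box, weight by position
    m=(cv2.inRange(hs,(0,100,(180 if n=='side' else 110)),(8,255,255))>0)&B; v,u=np.nonzero(m); W=onz(c,np.c_[u,v],.104)[:,:2]
    a=np.linalg.svd(W-W.mean(0),full_matrices=False)[2][0]; a*=np.sign(a[1]); t=(W-W.mean(0))@a
    g=(cv2.inRange(hs,(40,60,40),(90,255,255))>0)&B; v2,u2=np.nonzero(g); w=hs[v2,u2,1].astype(float); G=onz(c,np.c_[u2,v2],.081)[:,:2]; gm=np.average(G,axis=0,weights=w) if len(w) else None
    ax=np.array([.4223,-.0052])
    print(n,len(u),'mid',W.mean(0),'dir',np.degrees(np.arctan2(a[1],a[0])),'t',t.min(),t.max())
    if gm is not None:
        d=gm-ax; print('  marker',len(w),gm,'r',np.hypot(*d),'head',np.degrees(np.arctan2(d[1],d[0])))
    return f
f=meas('top',(300,225,358,280)); g=meas('side',(305,215,375,275))
a=cv2.resize(f[225:280,295:360],(390,330),interpolation=cv2.INTER_CUBIC); b=cv2.resize(g[215:275,305:375],(385,330),interpolation=cv2.INTER_CUBIC)
cv2.imwrite('pics/fin.png',np.hstack([a,b]))
E
python3 m.py
```

```text
time_s: 87.6
tcp_pos: [0.4245, -0.2388, 0.2551]
eef_rot: [-180.0, 0.0, -129.2]
contact_force: [0.1, 0.6, -0.1]
gripper_width: 0.0437
gripper_force: 0.0
top 2 mid [0.44992557 0.02547394] dir 0.986426796903529 t -0.005761560449915852 0.005761560449915852
  marker 8 [0.45869018 0.04541998] r 0.0623428195824099 head 54.28803469730529
side 136 mid [0.42980469 0.00516706] dir 52.32339400821582 t -0.03687318211620068 0.049677564929214595
  marker 17 [0.45707204 0.04484128] r 0.06093623598610646 head 55.205834097446505
```

View pics/fin.png

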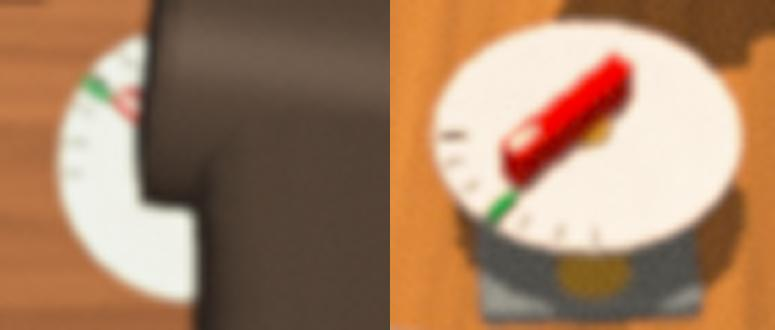

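The side half shows the handle's long end (515,165) stopping just short of the marker (503,205). Measured handle is ~51° and marker ~55° (r .061, matching). Regrip and turn 4° more.

```bash
p="python3 -m pendant"
$p '[[[-0.9,0.75,0,0,0,0,0],[-0.9,0.75,0,0,0,0,0],[-0.9,0.75,0,0,0,0,0],[-0.9,0.75,0,0,0,0,0],[-0.9,0.75,0,0,0,0,0],[-0.9,0.75,0,0,0,0,0],[-0.9,0.75,0,0,0,0,0],[-0.9,0.75,0,0,0,0,0]]]' >/dev/null
$p '[[[-0.9,0.75,0,0,0,0,0],[-0.9,0.75,0,0,0,0,0],[0,0,0,0,0,0,0],[0,0,0.7,0,0,0,0],[0,0,0.7,0,0,0,0],[0,0,0.7,0,0,0,0],[0,0,0.7,0,0,0,0],[0,0,0.7,0,0,0,0]]]'
$p '[[[0,0,0.8,0,0,0,0],[0,0,0.8,0,0,0,0],[0,0,0.8,0,0,0,0],[0,0,0.8,0,0,0,0],[0,0,0.8,0,0,0,0],[0,0,0,0,0,0,0],[0,0,0,0,0,0,0],[0,0,0,0,0,0,-1]]]' 20
$p '[[[0,0,0,0,0,0,-1],[0,0,0,0,0,0,-1],[0,0,0,0,0,0,-1],[0,0,0,0,0,0,-1],[0,0,0,0,0,0,-1],[0,0,0,0,0,0,-1],[0,0,0,0,0,-0.5,-1],[0,0,0,0,0,-0.5,-1]]]'
$p '[[[0,0,0,0,0,0,-1],[0,0,0,0,0,0,-1],[0,0,0,0,0,0,-1],[0,0,0,0,0,0,0],[0,0,0,0,0,0,0],[0,0,0,0,0,0,0],[0,0,0,0,0,0,0],[0,0,-0.5,0,0,0,0]]]'
$p '[[[0,0,-1,0,0,0,0],[0,0,-1,0,0,0,0],[0,0,-1,0,0,0,0],[0,0,-1,0,0,0,0],[0,0,-1,0,0,0,0],[0,0,-1,0,0,0,0],[0,0,-1,0,0,0,0],[0,0,0,0,0,0,0]]]'
```

```text
time_s: 89.3
tcp_pos: [0.4222, -0.0053, 0.1845]
eef_rot: [-180.0, 0.0, -129.3]
contact_force: [0.7, -0.0, 0.8]
gripper_width: 0.0439
gripper_force: 0.0
time_s: 90.1
tcp_pos: [0.4228, -0.0049, 0.1058]
eef_rot: [-180.0, 0.1, -129.3]
contact_force: [0.3, 0.1, -0.2]
gripper_width: 0.0399
gripper_force: 0.0
time_s: 90.9
tcp_pos: [0.4232, -0.0054, 0.1054]
eef_rot: [-179.9, 0.0, -125.2]
contact_force: [5.7, -7.6, -2.1]
gripper_width: 0.0135
gripper_force: 20.0
time_s: 91.7
tcp_pos: [0.4214, -0.0052, 0.1144]
eef_rot: [179.9, -0.1, -125.3]
contact_force: [0.6, 0.4, 0.5]
gripper_width: 0.0429
gripper_force: 0.0
time_s: 92.5
tcp_pos: [0.4235, -0.0046, 0.2584]
eef_rot: [-179.8, 0.2, -125.3]
contact_force: [0.1, 0.4, 0.0]
gripper_width: 0.0442
gripper_force: 0.0
```

```bash
p="python3 -m pendant"
$p '[[[0.65,-0.95,0,0,0,0,0],[0.65,-0.95,0,0,0,0,0],[0.65,-0.95,0,0,0,0,0],[0.65,-0.95,0,0,0,0,0],[0.65,-0.95,0,0,0,0,0],[0.65,-0.95,0,0,0,0,0],[0.65,-0.95,0,0,0,0,0],[0.65,-0.95,0,0,0,0,0]]]' >/dev/null
$p '[[[0.65,-0.95,0,0,0,0,0],[0.65,-0.95,0,0,0,0,0],[0.65,-0.95,0,0,0,0,0],[0.65,-0.95,0,0,0,0,0],[0.65,-0.95,0,0,0,0,0],[0.65,-0.95,0,0,0,0,0],[0.65,-0.95,0,0,0,0,0],[0,0,0,0,0,0,0]]]'
python3 m.py
python3 - <<'E'
from h import *
c=cap('side'); P=cloud(c); hs=cv2.cvtColor(c['frame'],cv2.COLOR_BGR2HSV); b=cv2.inRange(hs,(105,120,40),(125,255,255))>0
q=P[b&(P[...,1]<-.1)&(P[...,1]>-.36)&(P[...,0]>.36)&(P[...,2]<.4)&(P[...,2]>.12)]
l=(q[:,0]-.4795)*.9945+(q[:,1]+.251)*.1045; print(len(q),np.polyfit(l,q[:,2],1))
E
```

```text
time_s: 94.1
tcp_pos: [0.5424, -0.3306, 0.2541]
eef_rot: [179.9, -0.0, -125.4]
contact_force: [-0.3, 0.2, -0.8]
gripper_width: 0.0438
gripper_force: 0.0
top 92 mid [ 0.42699221 -0.00047897] dir 56.12920119895454 t -0.031189546731206393 0.03977275770477062
  marker 9 [0.45822033 0.04497491] r 0.06170730746310093 head 54.401041236283845
side 143 mid [0.42964255 0.00705639] dir 56.41049966791927 t -0.03805940838222797 0.04974231508315871
  marker 17 [0.45707507 0.04484344] r 0.06093973321721027 head 55.20465509990196
338 [-0.0103222   0.12951606]
```

```bash
python3 -c "
from h import *
print(r.close_job())"
```

```text
the job is handed in; nothing more can be done
None
```

The job is handed in: I shut the valve first, stood all four wooden holders upright in the chamber, latched the lid (measured about 0.01 rad) and opened the handle to within about 2° of the green marker, without touching the cup, glue or carton; no verdict came back.

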